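# Knock routed guitar bridges out of their nest pallet

## Robot

A 6-joint arm with a two-finger parallel gripper is mounted at the origin on the work surface. World frame = base frame: x ahead of the robot, y to its left, z up, the work surface at z = 0. Lengths are in m, angles in degrees, forces in N, time in s.
With the tool pointing down it reaches from about 0.35 to 0.875 m from the base axis. Payload 4.2 kg.
Tool frame: the origin (TCP) lies at the very end of the fingers, on their centre line; the grasp point (between the pads) lies 19 mm behind it (r.grip_point_offset is the distance from the TCP to the grasp point, in m); z points along the fingers, y is the line along which they close (so a half turn about z gives the same grasp; the last joint's range is limited). The gripper opens to 87 mm and grips with 3 to 60 N. Pads are 19 mm wide; open, the fingers measure 117 mm over their backs; the gripper's body (75 mm by 190 mm) begins 51 mm behind the grasp point.
Start: joints at [-49.183, 22.042, 0.453, 0, -68.411, -14.817], TCP at [0.274, -0.562, 0.223] pointing down, gripper open.
Joint ranges: [-179.83, 179.83], [-69.29, 118.12], [-61.27, 80.66], [-181.25, 117.63], [-171.15, -9.14], [-177.46, 177.46]. Speed limits (degrees/s): [159.86, 159.86, 180, 180, 180, 180].

## Interface

Orientations are given as a 3x3 rotation matrix whose columns are the frame's x, y, z axes.
In Python, from station import r gives the robot as it stands.
- The arm moves only by the tool move_arm, never from a script. Its argument "series" is a list of rows, each a list of 3 entries, a list of its own where there are three numbers: the turn, a rotation vector about the tool's x, y, z as a fraction of full scale, then the shift along the tool's x, y, z as a fraction of full scale, then the opening, from 0 (shut) to 1 (fully open). A call has 1 to 12 rows; each row shifts and turns the commanded pose from where the row before left it, along the tool's axes as they then stand; what a row does not reach is not made up. Full scale, the value 1, is 0.5 m for a shift and 0.1 rad for a turn. A row lasts 1/10 s, in which the tool goes at most 50 mm and 8.59 degrees, less where a joint would pass 70% of its speed; a pose out of reach is approached as far as the arm can. A call with a number of a shift or a turn outside -1 to 1 is refused whole. A call with a gripper value outside its range is refused whole. The fingers move at their own pace and stop on an object; the grip force is fixed at half the most. Time passes only in rows, so rows that do not move let the fingers close. It gives the time, the measured TCP pose, the force, the opening and the grip force at its end, in the units of the state.
- r.sense(): the state, without advancing time (a new reading comes with each control period).
- r.capture(name): name is "side" or "top" or "wrist"; returns a dict with "img" (420x560x3 uint8, red, green, blue), "fx", "fy", "cx", "cy" (pixels), "k1" (the pictures are not rectified: a ray, as slopes to the right and down, at radius r is drawn at 1 + k1 r^2 times it, then the intrinsics apply), "origin" and "orientation" of the camera in the world. Camera axes: x right, y up, looking along -z (the intrinsics and any distortion apply to the point x, -y, -z); pixel columns grow to the right and rows downward; lengths in m; the calibration is good to about 2 mm. A picture is of the moment at which its call begins. There is no depth.
- r.finish_job(): hands the job in; it is judged then, once.
Trained networks look in the newest picture that a camera, given by its name, has taken for a name from the list of things; names that differ only in an ending like _2 or _b are one class to them, and where a whole thing is asked for, a point or a joint stands for the part that bears it (a point fixed in the world has none). Each returns a list of dicts, best first, with "score" (0 to 1); they miss things now and then, are a little off and sometimes report something else, mostly with a low value. They report only what shows in the picture. A call takes as long as a camera call. They do not tell look-alikes from the thing itself.
- r.cut_out(target, camera): "pixels" (420x560 bool, what is visible of it) and "centre" ([column, row] in pixels, amid what is visible of it).
- r.pinpoint(target, camera): "centre" ([column, row] in pixels: a listed point, or the origin of a listed thing).
The state is a dict: "time_s": time; "joints": joint angles; "joint_velocities": joint speeds; "effort": joint torques, N m; "tcp_pos": TCP position; "ee_rot": TCP orientation; "wrist_force": force on the tool from outside, world axes, zero at the start; "moment": the same for the moment, N m; "gripper_width": opening from 0.0 (shut) to 1.0 (fully open); "gripper_force": force on a finger pad.
Only numpy, scipy, OpenCV 4.12 (cv2) and the standard library are available. Lean on these libraries where they do the work, as an engineer would, in place of code of your own. Each camera call takes 0.05 s, during which the arm holds its last target. There are 200 camera calls.

## Task

Routed guitar bridges are stuck flush in the pockets of the plywood pallet, two or three of them. Slide the pallet along its runners, never lifting it off them, to bring each bridge over the knockout pin; press the rocker's black knob right down so the pin pushes the bridge up out of its pocket, take the bridge and lay it flat in the tray, beside the others and not on top of them, then lift the knob to drop the pin before the pallet is moved again. When all bridges are in the tray, leave the pin fully down and the pallet slid back against its end stop, with the other tools on the bench left alone.

Things in the scene. Friction and masses are not known exactly. Their poses are not given: they have to be found in the camera images.
- jig: knockout jig fixed to the bench: baseboard and two beech runners along its y, tops 66 mm above the bench, 122 mm apart; dark guide strips outside them stand 10 mm higher and leave the pallet 2 mm play each side. Runners from y = -150 to +274 mm. Origin on the bench under the knockout pin (ivory lines on the strips at y = 0); +y points to the end stop, -y to the rocker's knob
- end_stop (a point): end stop, at runner-top height: two blocks on the runner ends, 6 mm higher than the runner tops, faces at the jig's y = +259 mm; the pallet touches it when the pallet's origin is at the jig's y = +125 mm
- rocker (a joint): angle of the wooden seesaw beam between the runners, pivot at the jig's y = -95 mm, 58 mm above the bench: 0 = pin down, 0.225 (stop) = knob fully pressed, pin up. It starts anywhere and stays where left (3 N at the knob moves it). The pin tip is 4 mm below the runner tops at 0 and rises 95 mm per rad: above 0.04 it blocks the pallet; at 0.225 a bridge stands 9 mm up, its foot 3 mm in the pocket
- knob_top (a point): middle of the top of the rocker's black knob: upright, round, 30 mm across, 24 mm tall, at the jig's y = -200 mm, clear of the runners, on the beam (26 mm wide in x, its top 18 mm below the knob). Top 82 mm above the bench with the pin down; sinks 24 mm (and shifts 3 mm outwards) when fully pressed, which raises the pin; grip and lift the knob to lower the pin
- pin_head (a point): top of the upright steel knockout pin, 18 mm across, flat-topped, driven straight up by the rocker's other end, between the runners
- pallet: loose plywood pallet on the runners, 0.6 kg, 190 mm in x, 20 mm thick, y = -78 to +134 mm; origin on its underside below the middle pocket, axes as the jig's. Three pockets 152 (x) x 32 mm, 12 mm deep, centred at y = -52, 0, +52 mm (black lines on its edges); in the middle of each floor a 28 mm through hole: the pin enters when the pocket is centred over it within about 4 mm
- pallet_grip (a point): top of the round upright dowel on the pallet, 22 mm across, 36 mm tall above the pallet's top, at the pallet's x = 0, y = +118 mm: the grip to slide the pallet by
- tray: loose open wooden tray, 200 x 200 mm outside, 25 mm high, walls and floor 5 mm, grey felt inside; origin at the centre of its underside
- bridge1: dark rosewood guitar bridge, 150 mm in x, 30 mm in y; the middle 92 mm is 12 mm thick, the two ends 6 mm; origin at the centre of its underside. It starts right way up in a pocket, its top flush with the pallet's (absent: None). About 50 g
- bridge2: dark rosewood guitar bridge, 150 mm in x, 30 mm in y; the middle 92 mm is 12 mm thick, the two ends 6 mm; origin at the centre of its underside. It starts right way up in a pocket, its top flush with the pallet's (absent: None). About 50 g
- bridge3: dark rosewood guitar bridge, 150 mm in x, 30 mm in y; the middle 92 mm is 12 mm thick, the two ends 6 mm; origin at the centre of its underside. It starts right way up in a pocket, its top flush with the pallet's (absent: None). About 50 g
- block_plane: small brass block plane, 100 x 36 x 40 mm, standing on the bench; to be left alone
- glue_bottle: white glue bottle, 60 mm across, 160 mm tall; to be left alone
- chisel: bench chisel lying on the bench, 240 mm long; to be left alone
- dial_caliper: wooden C-shaped thickness caliper with a steel dial, 200 x 92 x 38 mm, lying flat; to be left alone
- spool_clamp: wooden spool clamp standing up, 56 mm across, 115 mm tall; to be left alone
- pencil_mug: blue mug, 76 mm across, 90 mm tall; to be left alone
- spruce_offcut: spruce offcut, 140 x 50 x 20 mm; to be left alone
There are look-alikes about, which are no part of the job. Leave any yellow look-alike of the bridge1 alone.

How it is judged:
By the outcome, as a careful person would: the job done as asked, in the order asked, and still so for the second after the job is handed in, with the robot touching nothing.
Of bridge1, bridge2, bridge3 only 2 to 3 are there at a start; the rules pass over those that are not, and their reading is None.
At some moment in a run one of tray may be knocked a few centimetres aside while the robot is not near it.
Once in a run the grip may slacken for a moment while it holds something.
It also fails if it takes over 210 s, if anything falls off the work surface, if the arm or the gripper's body presses on something with over 40 N, if the wrist force passes 120 N, or if a joint passes its speed limit or range.

## Working session

There is one attempt and no reset: what is moved stays moved. The work goes in short steps, Python scripts to look and compute and a tool call to move; the robot and the scene stay as the last step left them, time stands still between calls to the robot, and variables do not carry over. Pictures are saved under pics/ and viewed, at most 15 in all, crops included, and the job is handed in when it is done.

Besides the shell and the picture viewer there is one more tool, called after "Emit:" as name(argument=value, ...), one argument or row to a line, values as JSON. move_arm: Moves the arm, as the interface text tells. Its arguments: {"type":"object","properties":{"series":{"type":"array"}},"required":["series"]}

```bash
ls; mkdir -p pics; cat > h.py <<'E'
from station import r
import numpy as np, cv2
def cap(n,save=None):
    c=r.capture(n)
    if save: cv2.imwrite('pics/'+save,c['img'][:,:,::-1])
    return c
def world(c,uv,z):
    K=np.array([[c['fx'],0,c['cx']],[0,c['fy'],c['cy']],[0,0,1.]])
    p=cv2.undistortPoints(np.array([[uv]],float),K,np.array([c['k1'],0,0,0.]))[0,0]
    R=np.array(c['orientation']);d=R@np.array([p[0],-p[1],-1]);o=np.array(c['origin'])
    return o+d*(z-o[2])/d[2]
def proj(c,P):
    R=np.array(c['orientation']);q=R.T@(np.array(P)-c['origin']);x,y=q[0]/-q[2],-q[1]/-q[2]
    s=1+c['k1']*(x*x+y*y);return np.array([c['cx']+c['fx']*x*s,c['cy']+c['fy']*y*s])
E
python3 - <<'E'
from h import *
for n in ['top','side']:
    c=cap(n,n+'0.png')
    print(n,c['origin'],np.round(c['orientation'],2).tolist(),c['fx'],c['k1'])
    for t,z in [('jig',0),('knob_top',.07),('pin_head',.066),('pallet',.066),('pallet_grip',.122),('tray',0),('bridge1',.074),('end_stop',.066)]:
        for d in r.pinpoint(t,n)[:5]: print(t,round(d['score'],2),np.round(d['centre']),np.round(world(c,d['centre'],z),3))
E
```

```text
pics
top [ 0.39302789 -0.01713448  1.69535885] [[0.02, 0.99, -0.1], [-1.0, 0.02, -0.0], [-0.0, 0.1, 1.0]] 497.99745170975564 -0.17240161815297061
jig 0.9 [318. 213.] [ 0.564 -0.142  0.   ]
knob_top 0.98 [382. 204.] [ 0.589 -0.35   0.07 ]
pin_head 0.59 [321. 215.] [ 0.55  -0.148  0.066]
pallet 0.73 [288. 213.] [ 0.555 -0.041  0.066]
pallet 0.69 [288. 215.] [ 0.548 -0.042  0.066]
pallet_grip 0.78 [251. 221.] [0.523 0.078 0.122]
tray 0.87 [174. 224.] [0.518 0.351 0.   ]
tray 0.73 [289. 214.] [ 0.556 -0.044  0.   ]
bridge1 0.87 [277. 213.] [ 0.553 -0.003  0.074]
bridge1 0.78 [307. 215.] [ 0.548 -0.103  0.074]
bridge1 0.73 [289. 214.] [ 0.551 -0.042  0.074]
end_stop 0.7 [242. 217.] [0.539 0.112 0.066]
end_stop 0.36 [249. 217.] [0.539 0.087 0.066]
side [0.34095065 0.89865143 1.09610218] [[-0.97, 0.18, -0.17], [-0.25, -0.71, 0.66], [-0.0, 0.68, 0.73]] 467.6091167911975 0.027787163326203637
jig 0.98 [300. 209.] [ 0.56  -0.154  0.   ]
knob_top 0.55 [308. 155.] [ 0.58  -0.345  0.07 ]
pin_head 0.73 [303. 203.] [ 0.544 -0.116  0.066]
pallet 0.82 [294. 220.] [ 0.554 -0.039  0.066]
pallet 0.68 [223. 400.] [0.578 0.528 0.066]
pallet_grip 0.95 [291. 237.] [0.535 0.074 0.122]
tray 0.62 [273. 353.] [0.511 0.361 0.   ]
tray 0.36 [224. 398.] [0.593 0.499 0.   ]
bridge1 0.91 [296. 215.] [ 0.553 -0.055  0.074]
bridge1 0.8 [293. 228.] [ 0.548 -0.001  0.074]
bridge1 0.74 [381. 170.] [ 0.326 -0.323  0.074]
bridge1 0.67 [302. 207.] [ 0.542 -0.09   0.074]
end_stop 0.62 [292. 260.] [0.523 0.109 0.066]
```

```bash
python3 -c "
from h import *
s=r.sense();print(s['tcp_pos'],np.round(s['ee_rot'],3).tolist(),s['gripper_width'],s['time_s'])"
```

```text
[ 0.2740236  -0.561695    0.22259866] [[-0.899, -0.438, 0.0], [-0.438, 0.899, -0.0], [-0.0, -0.0, -1.0]] 1.0027647908091892 0.9
```

View pics/top0.png

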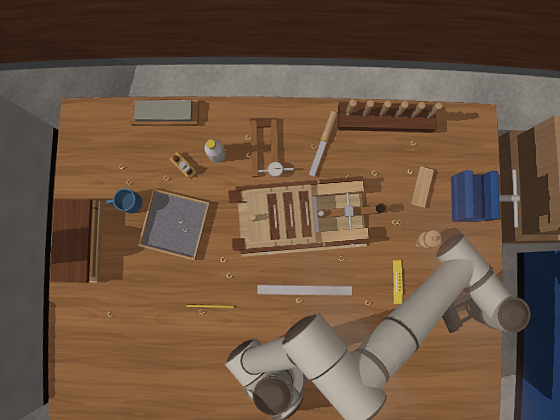

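View pics/side0.png

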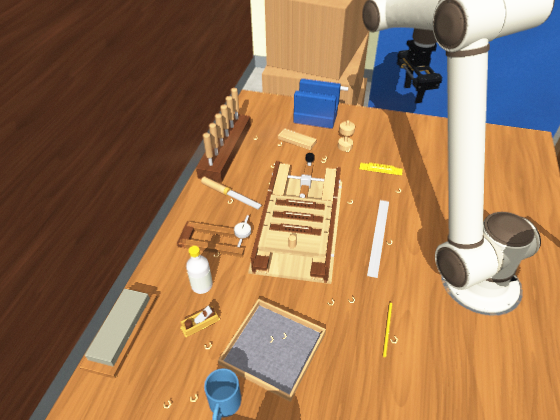

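Candidates: dark slots at (275,215), (289,214), (306,214) in the top picture; the yellow look-alike at (398,281). I'll check them in a close crop.

```bash
python3 - <<'E'
from h import *
c=cap('top')
cv2.imwrite('pics/crop.png',cv2.resize(c['img'][170:265,225:395,::-1],None,fx=4.5,fy=4.5,interpolation=cv2.INTER_CUBIC))
for d in r.cut_out('bridge1','top')[:5]: 
    m=d['pixels'];v,u=np.nonzero(m);print(d['score'],d['centre'],m.sum(),u.min(),u.max(),v.min(),v.max(),c['img'][m].mean(0))
E
```

```text
0.82 [399.1, 283.7] 426 392 403 260 303 [183.73474178 159.8943662   69.77699531]
0.79 [287.1, 214.4] 425 283 294 192 238 [104.65176471  75.16941176  55.28      ]
0.73 [271.9, 217.3] 443 267 278 194 239 [103.31602709  73.49209932  54.01128668]
0.59 [308.1, 214.0] 433 298 310 191 236 [105.926097    76.63510393  56.6743649 ]
```

View pics/crop.png

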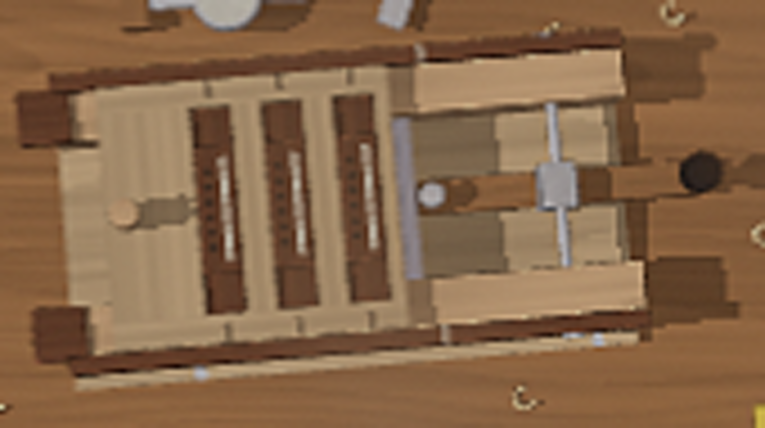

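All three pockets hold dark rosewood bridges; the crop shows the ivory marks at top pixels (317.7,181.1) and (323.9,244), the pin at (321,213), the knob at (381,208), and the dowel at (252,217).

```bash
cat >> h.py <<'E'
def tri(o):  # [(cam,uv)..] least squares
    A=np.zeros((3,3));b=np.zeros(3)
    for c,uv in o:
        p=world(c,uv,0);d=p-c['origin'];d/=np.linalg.norm(d);M=np.eye(3)-np.outer(d,d);A+=M;b+=M@c['origin']
    return np.linalg.solve(A,b)
def both(t):
    o=[]
    for n in ['top','side']:
        c=cap(n);d=r.pinpoint(t,n)
        if d: o.append((c,d[0]['centre']))
    P=tri(o);return P,[np.round(proj(c,P)-uv,1) for c,uv in o]
E
python3 - <<'E'
from h import *
c=cap('top')
a=world(c,(317.7,181.1),.076);b=world(c,(323.9,244),.076);print('ivory',a,b,(a+b)/2,np.degrees(np.arctan2(*(a-b)[1::-1])),np.linalg.norm(a-b))
# pallet edge lines top z .086
L=[(433,50)]
f=lambda x,y:(225+x/4.5,170+y/4.5)
for p,z in [((207,88),.086),((228,332),.086),((280,81),.086),((300,322),.086),((350,76),.086),((373,320),.086),((620,36),.076),((648,320),.076),((50,80),.076),((76,365),.076),((431,195),.064),((700,172),.075),((125,213),.122)]:
    print(p,np.round(world(c,f(*p),z),3))
for t in ['knob_top','pallet_grip','tray']: print(t,both(t))
E
```

```text
ivory [ 0.66081816 -0.13605438  0.076     ] [ 0.45418821 -0.15803754  0.076     ] [ 0.55750318 -0.14704596  0.076     ] 6.072798372588716 0.20779604438917385
(207, 88) [0.629 0.017 0.086]
(228, 332) [ 0.452 -0.001  0.086]
(280, 81) [ 0.635 -0.036  0.086]
(300, 322) [ 0.46  -0.053  0.086]
(350, 76) [ 0.639 -0.087  0.086]
(373, 320) [ 0.462 -0.105  0.086]
(620, 36) [ 0.674 -0.286  0.076]
(648, 320) [ 0.466 -0.306  0.076]
(50, 80) [0.634 0.132 0.076]
(76, 365) [0.427 0.108 0.076]
(431, 195) [ 0.555 -0.148  0.064]
(700, 172) [ 0.574 -0.345  0.075]
(125, 213) [0.533 0.072 0.122]
knob_top (array([ 0.57960115, -0.34462823,  0.07103755]), [array([0.1, 0.9]), array([-0.9, -0.1])])
pallet_grip (array([ 0.5836993 , -0.1701173 , -0.15549821]), [array([-0.2, -1.6]), array([1.7, 0.3])])
tray (array([0.51117804, 0.36031664, 0.00129228]), [array([-0.1, -0.7]), array([1. , 0.2])])
```

Emit:
move_arm(
  series=[
    [[0, 0, -1], [-0.092, 0.0152, 0], 1],
    [[0, 0, 0], [0, 0, 0], 1],
  ],
)

```text
time_s: 1.85
tcp_pos: [0.3147, -0.5331, 0.2226]
ee_rot: [[-0.848, -0.53, 0.001], [-0.53, 0.848, 0.0], [-0.001, -0.0, -1.0]]
wrist_force: [0.4, -1.4, -0.5]
gripper_width: 1.0
gripper_force: 0.0
```

```bash
cat >> h.py <<'E'
J0=np.array([.557,-.147]);JA=np.radians(6.1)
def jig(x,y): return J0+x*np.array([np.cos(JA),np.sin(JA)])+y*np.array([-np.sin(JA),np.cos(JA)])
def injig(p): d=np.array(p)[:2]-J0; return np.round([d[0]*np.cos(JA)+d[1]*np.sin(JA),-d[0]*np.sin(JA)+d[1]*np.cos(JA)],4)
def go(xy,z,yaw):
    """turn first (units about tool z), then shift (units) in turned tool axes; yaw = world angle of tool y"""
    s=r.sense();p=s['tcp_pos'];R=np.array(s['ee_rot']);y0=np.degrees(np.arctan2(R[1,1],R[0,1]))
    dy=(yaw-y0+180)%360-180
    D=np.array([*xy,z])-p;a=np.radians(yaw);Y=np.array([np.cos(a),np.sin(a),0]);Z=np.array([0,0,-1.]);X=np.cross(Y,Z)
    print('at',np.round(p,3),'turn',round(-np.radians(dy)/.1,2),'shift turned',np.round([D@X/.5,D@Y/.5,D@Z/.5],4),'unturned',np.round(R.T@D/.5,4))
E
python3 -c "
from h import *
go(jig(0,-.2),.22,186.1)"
```

```text
at [ 0.315 -0.533  0.223] turn -11.19 shift turned [-0.3163 -0.564   0.0051] unturned [-0.6455  0.0381  0.0057]
```

Emit:
move_arm(
  series=[
    [[0, 0, 0], [-0.092, 0.0055, 0], 1],
    [[0, 0, 0], [-0.092, 0.0055, 0], 1],
    [[0, 0, 0], [-0.092, 0.0055, 0], 1],
    [[0, 0, 0], [-0.092, 0.0055, 0], 1],
    [[0, 0, 0], [-0.092, 0.0055, 0], 1],
    [[0, 0, 0], [-0.092, 0.0055, 0], 1],
    [[0, 0, 0], [-0.092, 0.0055, 0.005], 1],
  ],
)

```text
time_s: 2.55
tcp_pos: [0.5772, -0.3481, 0.2207]
ee_rot: [[-0.851, -0.526, 0.001], [-0.526, 0.851, -0.001], [-0.0, -0.001, -1.0]]
wrist_force: [0.1, 0.8, 0.0]
gripper_width: 1.0
gripper_force: 0.0
```

Emit:
move_arm(
  series=[
    [[0, 0, -1], [0, 0, 0], 0.7],
    [[0, 0, -1], [0, 0, 0], 0.7],
    [[0, 0, -1], [0, 0, 0], 0.7],
    [[0, 0, -1], [0, 0, 0], 0.7],
    [[0, 0, -1], [0, 0, 0], 0.7],
    [[0, 0, -1], [0, 0, 0], 0.7],
    [[0, 0, -1], [0, 0, 0], 0.7],
    [[0, 0, -1], [0, 0, 0], 0.7],
    [[0, 0, -1], [0, 0, 0], 0.7],
    [[0, 0, -1], [0, 0, 0], 0.7],
    [[0, 0, -1], [0, 0, 0], 0.7],
    [[0, 0, -0.19], [0, 0, 0], 0.7],
  ],
)

```text
time_s: 3.75
tcp_pos: [0.5756, -0.3493, 0.22]
ee_rot: [[0.102, -0.995, -0.0], [-0.995, -0.102, -0.0], [0.0, 0.0, -1.0]]
wrist_force: [-0.5, 1.0, 0.1]
gripper_width: 0.7
gripper_force: 0.0
```

```bash
python3 - <<'E'
from h import *
go(jig(0,-.2),.22,186.1)
c=cap('wrist','w1.png');print(c['origin'],np.round(c['orientation'],2).tolist())
for d in r.pinpoint('knob_top','wrist')[:2]:
    print(d, [injig(world(c,d['centre'],z)) for z in(.06,.071,.08)])
for n in ['top','side']:
    c=cap(n);d=r.pinpoint('knob_top',n); print(n,d[:1])
E
```

```text
at [ 0.576 -0.349  0.22 ] turn -0.04 shift turned [-0.0062 -0.006  -0.    ] unturned [-0.0062 -0.0059 -0.    ]
[ 0.58307948 -0.42031125  0.38112585] [[-0.99, 0.1, 0.03], [-0.1, -0.96, -0.26], [-0.0, -0.26, 0.97]]
{'centre': [285.4, 197.5], 'score': 0.82} [array([-0.002 , -0.1989]), array([-0.002 , -0.2015]), array([-0.002 , -0.2036])]
top [{'centre': [382.4, 205.1], 'score': 0.57}]
side [{'centre': [295.3, 221.4], 'score': 0.7}]
```

View pics/w1.png

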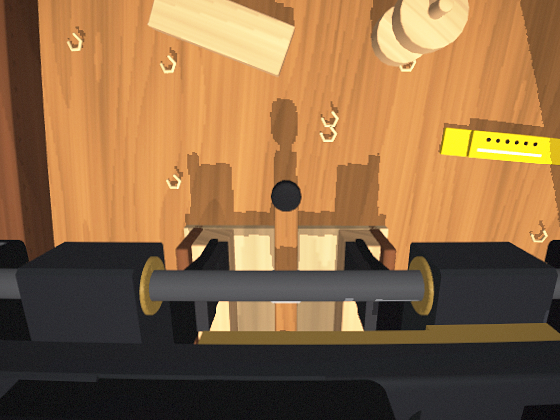

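The picture shows the knob at (286,195), right where the jig frame predicts. Descend and grip.

Emit:
move_arm(
  series=[
    [[0, 0, 0], [-0.005, -0.003, 0.05], 0.7],
    [[0, 0, 0], [0, 0, 0.08], 0.7],
    [[0, 0, 0], [0, 0, 0.08], 0.7],
    [[0, 0, 0], [0, 0, 0.07], 0.7],
    [[0, 0, 0], [0, 0, 0.05], 0.7],
    [[0, 0, 0], [0, 0, 0.01], 0.7],
    [[0, 0, 0], [0, 0, 0], 0.25],
    [[0, 0, 0], [0, 0, 0], 0.25],
    [[0, 0, 0], [0, 0, 0], 0.25],
    [[0, 0, 0], [0, 0, 0], 0.25],
    [[0, 0, 0], [0, 0, 0], 0.25],
  ],
)

```text
time_s: 5.15
tcp_pos: [0.5759, -0.3467, 0.0511]
ee_rot: [[0.102, -0.995, -0.002], [-0.995, -0.102, -0.0], [0.0, 0.002, -1.0]]
wrist_force: [-0.9, -1.2, 0.5]
gripper_width: 0.341
gripper_force: 30.1
```

Emit:
move_arm(
  series=[
    [[0, 0, 0], [-0.001, 0, -0.008], 0.25],
    [[0, 0, 0], [-0.001, 0, -0.008], 0.25],
    [[0, 0, 0], [0, 0, -0.004], 0.25],
    [[0, 0, 0], [0, 0, 0], 0.25],
    [[0, 0, 0], [0, 0, -0.004], 0.25],
    [[0, 0, 0], [0, 0, 0], 0.25],
  ],
)

```text
time_s: 5.75
tcp_pos: [0.5758, -0.3455, 0.0605]
ee_rot: [[0.101, -0.995, -0.002], [-0.995, -0.101, 0.001], [-0.001, 0.002, -1.0]]
wrist_force: [-2.7, -4.6, -8.1]
gripper_width: 0.338
gripper_force: 30.0
```

Emit:
move_arm(
  series=[
    [[0, 0, 0], [0, 0, -0.003], 0.25],
    [[0, 0, 0], [0, 0, 0], 0.25],
    [[0, 0, 0], [0, 0, 0], 0.25],
  ],
)

```text
time_s: 6.05
tcp_pos: [0.5757, -0.3447, 0.0619]
ee_rot: [[0.101, -0.995, -0.003], [-0.995, -0.101, 0.002], [-0.002, 0.003, -1.0]]
wrist_force: [-3.7, -1.1, -4.0]
gripper_width: 0.344
gripper_force: 3.0
```

```bash
python3 - <<'E'
from h import *
print(r.sense()['wrist_force'],r.sense()['tcp_pos'])
o=[]
for n in ['top','side']:
    c=cap(n)
    for t in ['knob_top','pin_head']: print(n,t,[(d['centre'],round(d['score'],2)) for d in r.pinpoint(t,n)[:2]])
E
```

```text
[-3.70510711 -1.06376471 -3.96269965] [ 0.57573027 -0.34472363  0.06193262]
top knob_top [([381.9, 205.3], 0.58)]
top pin_head []
side knob_top [([305.2, 151.5], 0.77)]
side pin_head []
```

The grip has just slackened (3 N). Let it recover, re-seat and lift again.

Emit:
move_arm(
  series=[
    [[0, 0, 0], [0, 0, 0.006], 0.25],
    [[0, 0, 0], [0, 0, 0], 0.25],
    [[0, 0, 0], [0, 0, 0], 0.25],
    [[0, 0, 0], [0, 0, 0], 0.25],
    [[0, 0, 0], [0, 0, 0], 0.25],
    [[0, 0, 0], [0, 0, 0], 0.25],
  ],
)

```text
time_s: 6.95
tcp_pos: [0.5758, -0.3447, 0.0613]
ee_rot: [[0.102, -0.995, -0.002], [-0.995, -0.102, 0.001], [-0.001, 0.002, -1.0]]
wrist_force: [-6.3, 0.5, -1.5]
gripper_width: 0.335
gripper_force: 30.0
```

Emit:
move_arm(
  series=[
    [[0, 0, 0], [0, 0, -0.006], 0.25],
    [[0, 0, 0], [0, 0, -0.004], 0.25],
    [[0, 0, 0], [0, 0, 0], 0.25],
    [[0, 0, 0], [0, 0, 0], 0.25],
  ],
)

```text
time_s: 7.35
tcp_pos: [0.5757, -0.3445, 0.063]
ee_rot: [[0.101, -0.995, -0.003], [-0.995, -0.101, 0.002], [-0.003, 0.003, -1.0]]
wrist_force: [-2.0, -2.1, -20.4]
gripper_width: 0.333
gripper_force: 30.0
```

Emit:
move_arm(
  series=[
    [[0, 0, 0], [0, 0, 0.004], 0.6],
    [[0, 0, 0], [0, 0, 0], 0.6],
    [[0, 0, 0], [0, 0, -0.06], 0.6],
    [[0, 0, 1], [0, 0, -0.08], 0.6],
    [[0, 0, 1], [0, 0, -0.08], 0.6],
    [[0, 0, 1], [0, 0, -0.08], 0.6],
    [[0, 0, 1], [0, 0, 0], 0.6],
    [[0, 0, 1], [0, 0, 0], 0.6],
    [[0, 0, 1], [0, 0, 0], 0.6],
    [[0, 0, 1], [0, 0, 0], 0.6],
    [[0, 0, 1], [0, 0, 0], 0.6],
    [[0, 0, 1], [0, 0, 0], 0.6],
  ],
)

```text
time_s: 8.55
tcp_pos: [0.5802, -0.3466, 0.2195]
ee_rot: [[-0.718, -0.696, 0.012], [-0.696, 0.718, -0.006], [-0.004, -0.013, -1.0]]
wrist_force: [1.1, 1.0, -0.3]
gripper_width: 0.597
gripper_force: 0.0
```

Emit:
move_arm(
  series=[
    [[0, 0, 1], [0, 0, 0], 0.6],
    [[0, 0, 1], [0, 0, 0], 0.6],
    [[0, 0, 1], [0, 0, 0], 0.6],
    [[0, 0, 1], [0, 0, 0], 0.6],
    [[0, 0, 1], [0, 0, 0], 0.6],
    [[0, 0, 1], [0, 0, 0], 0.6],
    [[0, 0, 0.7], [0, 0, 0], 0.6],
    [[0, 0, 0], [0, 0, 0], 0.6],
  ],
)

```text
time_s: 9.35
tcp_pos: [0.5798, -0.3464, 0.2188]
ee_rot: [[-0.995, -0.104, 0.01], [-0.104, 0.995, -0.005], [-0.01, -0.006, -1.0]]
wrist_force: [-0.9, -0.9, 0.2]
gripper_width: 0.599
gripper_force: 0.0
```

```bash
python3 - <<'E'
from h import *
c=cap('top');d=r.pinpoint('knob_top','top')[0]['centre'] if r.pinpoint('knob_top','top') else 0;print('knob',d)
m=max(r.cut_out('pallet_grip','top'),key=lambda d:d['score'],default=None)
for d in r.pinpoint('pallet_grip','top')[:2]: print('grip',d['score'],d['centre'],injig(world(c,d['centre'],.122)))
s=cap('side')
for t,z in (('knob_top',.082),('pallet_grip',.122)):
  for d in r.pinpoint(t,'side')[:2]: print(t,d['score'],injig(world(s,d['centre'],z)))
go(jig(0,.2205),.20,96.1)
E
```

```text
knob 0
grip 0.8 [251.3, 215.9] [0.0049 0.225 ]
grip 0.17 [274.0, 217.5] [-0.0067  0.1537]
knob_top 0.58 [-0.0032 -0.2053]
pallet_grip 0.65 [0.0003 0.2278]
at [ 0.577 -0.345  0.214] turn -0.03 shift turned [-0.0021  0.84    0.0281] unturned [5.00e-04 8.40e-01 2.75e-02]
```

Emit:
move_arm(
  series=[
    [[0, 0, 0], [0, 0.07, 0], 0.6],
    [[0, 0, 0], [0, 0.07, 0], 0.6],
    [[0, 0, 0], [0, 0.07, 0], 0.6],
    [[0, 0, 0], [0, 0.07, 0], 0.6],
    [[0, 0, 0], [0, 0.07, 0], 0.6],
    [[0, 0, 0], [0, 0.07, 0], 0.6],
    [[0, 0, 0], [0, 0.07, 0], 0.6],
    [[0, 0, 0], [0, 0.07, 0], 0.6],
    [[0, 0, 0], [0, 0.07, 0], 0.6],
    [[0, 0, 0], [0, 0.07, 0], 0.6],
    [[0, 0, 0], [0, 0.07, 0], 0.6],
    [[0, 0, 0], [0, 0.07, 0.01], 0.6],
  ],
)

```text
time_s: 10.9
tcp_pos: [0.5342, 0.074, 0.2094]
ee_rot: [[-0.995, -0.103, 0.002], [-0.103, 0.995, 0.0], [-0.002, 0.0, -1.0]]
wrist_force: [0.6, 1.5, -0.2]
gripper_width: 0.6
gripper_force: 0.0
```

Emit:
move_arm(
  series=[
    [[0, 0, 0], [0, 0, 0], 0.6],
    [[0, 0, 0], [0, 0, 0], 0.6],
  ],
)

```text
time_s: 11.1
tcp_pos: [0.5338, 0.0731, 0.2086]
ee_rot: [[-0.995, -0.105, 0.0], [-0.105, 0.995, -0.0], [-0.0, -0.0, -1.0]]
wrist_force: [-0.4, -0.2, 0.1]
gripper_width: 0.601
gripper_force: 0.0
```

```bash
python3 - <<'E'
from h import *
s=r.sense();print(s['tcp_pos'],injig(s['tcp_pos']),np.round(s['ee_rot'],3).tolist())
c=cap('wrist','w2.png')
for t,z in (('pallet_grip',.122),('bridge1',.074),('pallet',.066),('jig',0)):
  for d in r.pinpoint(t,'wrist')[:3]: print(t,d['centre'],round(d['score'],2),injig(world(c,d['centre'],z)))
E
```

```text
[0.53381169 0.07306133 0.2085902 ] [0.0003 0.2213] [[-0.995, -0.105, 0.0], [-0.105, 0.995, -0.0], [-0.0, -0.0, -1.0]]
pallet_grip [288.1, 212.4] 0.72 [-0.0004  0.2223]
pallet_grip [164.7, 195.8] 0.23 [-0.0137  0.1277]
bridge1 [106.0, 196.1] 0.84 [-0.0026  0.0548]
bridge1 [159.4, 197.1] 0.73 [-0.0015  0.1046]
bridge1 [215.2, 198.0] 0.56 [-0.0005  0.156 ]
pallet [164.2, 197.2] 0.89 [0.0005 0.1061]
```

View pics/w2.png

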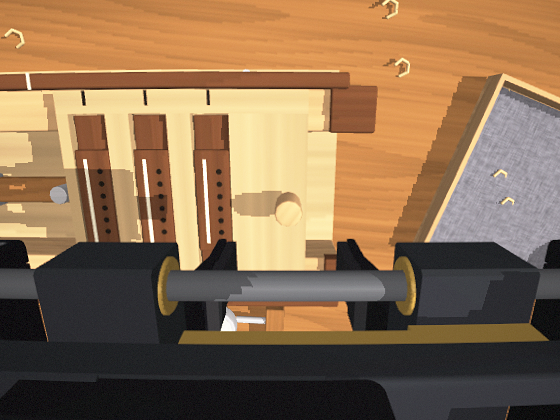

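The picture shows the dowel at (288,205), the ivory line at (28,80), the black lines at (83/145/208,97); pallet origin at jig y ≈ 0.104. Grip the dowel.

Emit:
move_arm(
  series=[
    [[0, 0, 0], [0, 0.002, 0.06], 0.6],
    [[0, 0, 0], [0, 0, 0.07], 0.6],
    [[0, 0, 0], [0, 0, 0.06], 0.6],
    [[0, 0, 0], [0, 0, 0.03], 0.6],
    [[0, 0, 0], [0, 0, 0.011], 0.6],
    [[0, 0, 0], [0, 0, 0], 0.1],
    [[0, 0, 0], [0, 0, 0], 0.1],
    [[0, 0, 0], [0, 0, 0], 0.1],
    [[0, 0, 0], [0, 0, 0], 0.1],
    [[0, 0, 0], [0, 0, 0], 0.1],
    [[0, 0, 0], [0, 0, 0], 0.1],
  ],
)

```text
time_s: 12.45
tcp_pos: [0.5341, 0.0738, 0.0938]
ee_rot: [[-0.995, -0.103, 0.001], [-0.103, 0.995, 0.001], [-0.001, 0.001, -1.0]]
wrist_force: [-1.1, 1.6, 2.3]
gripper_width: 0.243
gripper_force: 30.0
```

```bash
python3 - <<'E'
from h import *
s=r.sense();print(s['tcp_pos'],injig(s['tcp_pos']),s['gripper_width'],s['gripper_force'],s['wrist_force'])
E
```

```text
[0.53413093 0.07382482 0.09379936] [0.0007 0.222 ] 0.24291712933845064 29.998694686219096 [-1.11223039  1.58280016  2.274974  ]
```

Emit:
move_arm(
  series=[
    [[0, 0, 0], [0, -0.01, 0], 0.1],
    [[0, 0, 0], [0, -0.02, 0], 0.1],
    [[0, 0, 0], [0, -0.02, 0], 0.1],
    [[0, 0, 0], [0, -0.02, 0], 0.1],
    [[0, 0, 0], [0, -0.02, 0], 0.1],
    [[0, 0, 0], [0, -0.01, 0], 0.1],
    [[0, 0, 0], [0, -0.004, 0], 0.1],
    [[0, 0, 0], [0, 0, 0], 0.1],
    [[0, 0, 0], [0, 0, 0], 0.1],
    [[0, 0, 0], [0, 0, 0], 0.1],
  ],
)

```text
time_s: 13.45
tcp_pos: [0.54, 0.0217, 0.0938]
ee_rot: [[-0.995, -0.103, 0.002], [-0.103, 0.995, -0.0], [-0.002, -0.0, -1.0]]
wrist_force: [0.8, 3.0, 5.3]
gripper_width: 0.239
gripper_force: 30.0
```

```bash
cat >> h.py <<'E'
def lines(name):
    s=r.sense();print(np.round(s['tcp_pos'],4),injig(s['tcp_pos']),s['gripper_width'],s['gripper_force'],np.round(s['wrist_force'],1))
    c=cap('wrist',name)
    for t,z in (('pallet_grip',.122),('bridge1',.074),('pallet',.066)):
        for d in r.pinpoint(t,'wrist')[:3]: print(t,np.round(d['centre']),round(d['score'],2),injig(world(c,d['centre'],z)))
    return c
E
python3 - <<'E'
from h import *
lines('w3.png')
E
```

```text
[0.54   0.0217 0.0938] [0.001  0.1695] 0.23890655102385944 30.000623068772256 [0.8 3.  5.3]
bridge1 [ 86. 240.] 0.74 [-0.0022  0.052 ]
bridge1 [173. 242.] 0.63 [-0.0011  0.1031]
bridge1 [  6. 242.] 0.59 [-0.0004  0.0018]
pallet [ 94. 239.] 0.62 [0.     0.0515]
```

View pics/w3.png

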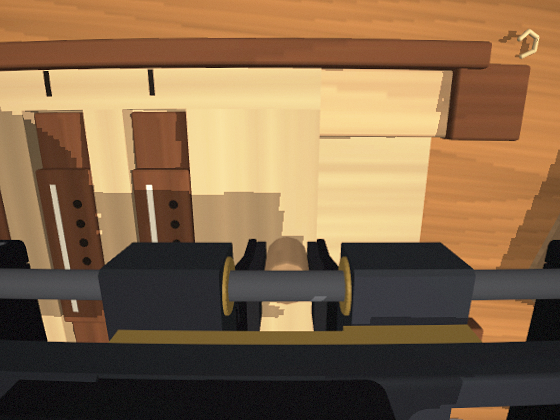

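Pallet is at about y = 0.0515 by TCP (dowel between the pads; black lines at (47,83),(151,83)). Release, rise, and check mark alignment from over the pin.

Emit:
move_arm(
  series=[
    [[0, 0, 0], [0, 0, 0], 0.45],
    [[0, 0, 0], [0, 0, 0], 0.45],
    [[0, 0, 0], [0, 0, -0.05], 0.3],
    [[0, 0, 0], [0, 0, -0.08], 0],
    [[0, 0, 0], [0, 0, -0.06], 0],
    [[0, 0, 0], [0, -0.08, 0], 0],
    [[0, 0, 0], [0, -0.08, 0], 0],
    [[0, 0, 0], [0, -0.08, 0], 0],
    [[0, 0, 0], [0, -0.08, 0], 0],
    [[0, 0, 0], [0, 0, 0], 0],
    [[0, 0, 0], [0, 0, 0], 0],
  ],
)

```text
time_s: 14.75
tcp_pos: [0.5543, -0.1387, 0.1868]
ee_rot: [[-0.995, -0.1, -0.003], [-0.1, 0.995, -0.0], [0.003, 0.0, -1.0]]
wrist_force: [0.4, 0.6, -0.6]
gripper_width: 0.006
gripper_force: 0.0
```

```bash
python3 - <<'E'
from h import *
lines('w4.png')
go(jig(0,-.201),.12,96.1)
E
```

```text
[ 0.5543 -0.1387  0.1868] [-0.0018  0.0086] 0.005705568725900071 0.0 [ 0.4  0.6 -0.6]
pallet_grip [505. 223.] 0.84 [0.0004 0.1667]
pallet_grip [336. 202.] 0.72 [-0.0158  0.0433]
bridge1 [337. 207.] 0.94 [-0.0003  0.0516]
bridge1 [398. 207.] 0.88 [0.     0.1035]
at [ 0.555 -0.137  0.188] turn -0.02 shift turned [-0.0015 -0.4231  0.1356] unturned [-0.0026 -0.4231  0.1356]
```

View pics/w4.png

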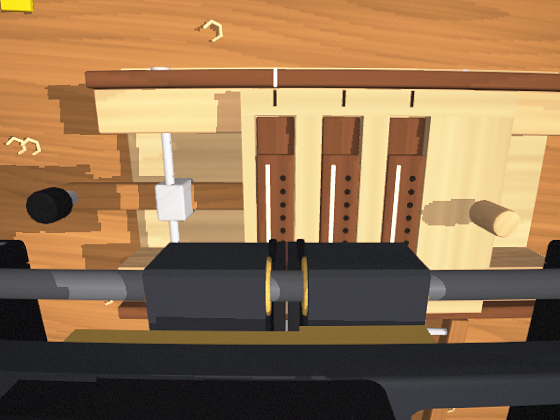

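Ivory line (275,77) and first pocket's black line (275,97) coincide: aligned. Press the knob.

Emit:
move_arm(
  series=[
    [[0, 0, 0], [0, -0.085, 0], 0],
    [[0, 0, 0], [0, -0.085, 0], 0],
    [[0, 0, 0], [0, -0.085, 0], 0],
    [[0, 0, 0], [0, -0.085, 0], 0],
    [[0, 0, 0], [-0.002, -0.083, 0], 0],
    [[0, 0, 0], [0, 0, 0.08], 0],
    [[0, 0, 0], [0, 0, 0.08], 0],
    [[0, 0, 0], [0, 0, 0.03], 0],
    [[0, 0, 0], [0, 0, 0.01], 0],
    [[0, 0, 0], [0, 0, 0.01], 0],
    [[0, 0, 0], [0, 0, 0.01], 0],
  ],
)

```text
time_s: 16.05
tcp_pos: [0.5794, -0.3479, 0.08]
ee_rot: [[-0.995, -0.104, 0.003], [-0.104, 0.995, -0.002], [-0.002, -0.002, -1.0]]
wrist_force: [-0.6, -0.6, 3.5]
gripper_width: 0.006
gripper_force: 1.9
```

Emit:
move_arm(
  series=[
    [[0, 0, 0], [0, -0.001, 0.01], 0],
    [[0, 0, 0], [0, -0.002, 0.01], 0],
    [[0, 0, 0], [0, -0.002, 0.01], 0],
    [[0, 0, 0], [0, 0, 0.006], 0],
    [[0, 0, 0], [0, 0, 0], 0],
    [[0, 0, 0], [0, 0, 0], 0],
  ],
)

```text
time_s: 16.65
tcp_pos: [0.5785, -0.3503, 0.0598]
ee_rot: [[-0.995, -0.103, 0.0], [-0.103, 0.995, -0.0], [-0.0, -0.0, -1.0]]
wrist_force: [0.8, -0.5, 1.3]
gripper_width: 0.006
gripper_force: 0.8
```

Emit:
move_arm(
  series=[
    [[0, 0, 0], [0, 0, 0.004], 0],
    [[0, 0, 0], [0, 0, 0.003], 0],
    [[0, 0, 0], [0, 0, 0], 0],
    [[0, 0, 0], [0, 0, 0], 0],
  ],
)

```text
time_s: 17.05
tcp_pos: [0.5787, -0.3504, 0.0593]
ee_rot: [[-0.995, -0.104, 0.001], [-0.104, 0.995, -0.001], [-0.001, -0.001, -1.0]]
wrist_force: [-1.1, 2.9, 11.6]
gripper_width: 0.003
gripper_force: 5.7
```

Emit:
move_arm(
  series=[
    [[0, 0, 0], [0, 0, 0.006], 0],
    [[0, 0, 0], [0, 0, 0], 0],
    [[0, 0, 0], [0, 0, 0], 0],
  ],
)

```text
time_s: 17.35
tcp_pos: [0.5788, -0.3505, 0.0591]
ee_rot: [[-0.995, -0.105, 0.001], [-0.105, 0.995, -0.002], [-0.001, -0.002, -1.0]]
wrist_force: [-5.6, 5.6, 22.2]
gripper_width: 0.004
gripper_force: 10.3
```

Emit:
move_arm(
  series=[
    [[0, 0, 0], [0, 0, -0.03], 0],
    [[0, 0, 0], [0, 0, -0.08], 0.3],
    [[0, 0, 0], [0, 0, -0.08], 0.55],
    [[0, 0, 0], [0, 0, -0.08], 0.55],
    [[0, 0, 0], [0, 0.08, 0], 0.55],
    [[0, 0, 0], [0, 0.08, 0], 0.55],
    [[0, 0, 0], [0, 0.08, 0], 0.55],
    [[0, 0, 0], [0, 0.08, 0], 0.55],
    [[0, 0, 0], [0, 0.08, 0], 0.55],
    [[0, 0, 0], [0, 0, 0], 0.55],
    [[0, 0, 0], [0, 0, 0], 0.55],
  ],
)

```text
time_s: 18.45
tcp_pos: [0.5573, -0.1505, 0.1882]
ee_rot: [[-0.995, -0.104, -0.002], [-0.104, 0.995, 0.0], [0.002, 0.0, -1.0]]
wrist_force: [0.1, 0.1, 0.4]
gripper_width: 0.548
gripper_force: 0.0
```

```bash
python3 - <<'E'
from h import *
c=lines('w5.png')
print([injig(world(c,d['centre'],.083)) for d in r.pinpoint('bridge1','wrist')])
go(jig(0,0),.088,96.1)
t=cap('top')
for d in r.pinpoint('tray','top')[:2]: print(d['score'],world(t,d['centre'],0))
m=r.cut_out('tray','top')[0]['pixels'].astype(np.uint8)
k=max(cv2.findContours(m,0,2)[0],key=cv2.contourArea);b=cv2.boxPoints(cv2.minAreaRect(k));W=np.array([world(t,p,.025)[:2] for p in b]);print(W.round(3).tolist(),W.mean(0),[np.linalg.norm(W[i]-W[i-1]).round(3) for i in range(4)],[np.degrees(np.arctan2(*(W[i]-W[i-1])[::-1])).round(1) for i in range(4)])
E
```

```text
[ 0.5573 -0.1505  0.1882] [-0.0001 -0.0035] 0.5479175140729969 0.0 [0.1 0.1 0.4]
pallet_grip [521. 222.] 0.7 [0.0007 0.1672]
bridge1 [409. 204.] 0.92 [-0.0006  0.1016]
bridge1 [352. 207.] 0.9 [0.0018 0.0522]
bridge1 [289. 205.] 0.79 [ 0.0004 -0.0012]
pallet [523. 222.] 0.71 [0.0184 0.2117]
pallet [ 69. 197.] 0.23 [-0.0051 -0.197 ]
[array([-0.0029,  0.0981]), array([-0.0006,  0.0504]), array([-0.002 , -0.0013])]
at [ 0.558 -0.152  0.188] turn -0.06 shift turned [2.000e-04 1.080e-02 2.002e-01] unturned [1.000e-04 1.080e-02 2.002e-01]
0.79 [0.51547472 0.3520768  0.        ]
[[0.439, 0.471], [0.643, 0.426], [0.595, 0.222], [0.393, 0.267]] [0.51748457 0.34665444] [np.float64(0.209), np.float64(0.209), np.float64(0.211), np.float64(0.207)] [np.float64(77.3), np.float64(-12.3), np.float64(-103.4), np.float64(167.2)]
```

View pics/w5.png

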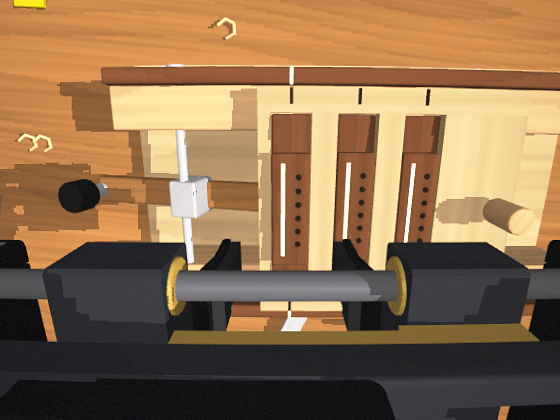

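Bridge stands up in the first pocket (column 290), centred at jig y≈-0.001. Grasp it.

Emit:
move_arm(
  series=[
    [[0, 0, 0], [0, 0.006, 0.05], 0.55],
    [[0, 0, 0], [0, 0, 0.07], 0.55],
    [[0, 0, 0], [0, 0, 0.05], 0.55],
    [[0, 0, 0], [0, 0, 0.025], 0.55],
    [[0, 0, 0], [0, 0, 0.004], 0.55],
    [[0, 0, 0], [0, 0, 0], 0.2],
    [[0, 0, 0], [0, 0, 0], 0.2],
    [[0, 0, 0], [0, 0, 0], 0.2],
    [[0, 0, 0], [0, 0, 0], 0.2],
    [[0, 0, 0], [0, 0, 0], 0.2],
  ],
)

```text
time_s: 19.85
tcp_pos: [0.5584, -0.1483, 0.0903]
ee_rot: [[-0.995, -0.103, 0.003], [-0.103, 0.995, -0.0], [-0.003, -0.0, -1.0]]
wrist_force: [0.4, 1.4, 2.8]
gripper_width: 0.34
gripper_force: 30.0
```

Emit:
move_arm(
  series=[
    [[0, 0, 0], [0, 0, -0.01], 0.2],
    [[0, 0, 0], [0, 0, -0.02], 0.2],
    [[0, 0, 0], [0, 0, -0.06], 0.2],
    [[0, 0, 0], [0, 0, -0.08], 0.2],
    [[0, 0, 0], [0, 0, -0.04], 0.2],
    [[0, 0, 0], [0, 0, 0], 0.2],
  ],
)

```text
time_s: 20.45
tcp_pos: [0.5595, -0.1486, 0.1985]
ee_rot: [[-0.995, -0.103, 0.008], [-0.103, 0.995, -0.001], [-0.008, -0.002, -1.0]]
wrist_force: [0.2, -0.4, -0.7]
gripper_width: 0.335
gripper_force: 30.0
```

```bash
cat >> h.py <<'E'
def tray(n='top'):
    t=cap(n);m=r.cut_out('tray',n)[0]['pixels'].astype(np.uint8)
    k=max(cv2.findContours(m,0,2)[0],key=cv2.contourArea)
    W=np.array([world(t,p[0],.025)[:2] for p in k]);(c,s,a)=cv2.minAreaRect((W*1000).astype(np.float32))
    pp=[world(t,d['centre'],0)[:2].round(4) for d in r.pinpoint('tray',n)[:1]]
    print(n,'tray box',np.round(c,1),np.round(s),round(a,1),'pinpoint',pp)
E
python3 - <<'E'
from h import *
tray('top');tray('side')
s=r.sense();print(s['tcp_pos'],s['gripper_width'],s['gripper_force'])
go((.515,.352),.20,77.4)
E
```

```text
top tray box [ 656.5 -498.8] [ 55. 140.] 74.8 pinpoint [array([0.5117, 0.3505])]
side tray box [513.5 352.3] [209. 204.] 77.0 pinpoint [array([0.5166, 0.3521])]
[ 0.55671205 -0.14824233  0.19255445] 0.33586065951758 29.996653497219086
at [ 0.557 -0.148  0.193] turn 3.23 shift turned [ 0.2997  0.9582 -0.0149] unturned [-0.0195  1.0038 -0.0144]
```

Emit:
move_arm(
  series=[
    [[0, 0, 0], [0, 0.05, 0], 0.2],
    [[0, 0, 0], [0, 0.085, 0], 0.2],
    [[0, 0, 0], [0, 0.085, 0], 0.2],
    [[0, 0, 0], [0, 0.085, 0], 0.2],
    [[0, 0, 0], [0, 0.085, 0], 0.2],
    [[0, 0, 0], [0, 0.085, 0], 0.2],
    [[0, 0, 0], [0, 0.085, 0], 0.2],
    [[0, 0, 0], [0, 0.085, 0], 0.2],
    [[0, 0, 0], [0, 0.085, 0], 0.2],
    [[0, 0, 0], [0, 0.085, 0], 0.2],
    [[0, 0, 0], [0, 0.085, 0], 0.2],
    [[0, 0, 0], [0, 0.085, 0], 0.2],
  ],
)

```text
time_s: 21.95
tcp_pos: [0.5063, 0.343, 0.193]
ee_rot: [[-0.995, -0.103, -0.001], [-0.103, 0.995, -0.002], [0.002, -0.002, -1.0]]
wrist_force: [1.4, 0.4, 0.2]
gripper_width: 0.339
gripper_force: 30.0
```

Emit:
move_arm(
  series=[
    [[0, 0, 0], [0, 0.085, 0], 0.2],
    [[0, 0, 0.8], [0, 0.05, 0], 0.2],
    [[0, 0, 0.8], [0, 0, 0], 0.2],
    [[0, 0, 0.8], [0, 0, 0], 0.2],
    [[0, 0, 0.9], [0, 0, 0], 0.2],
    [[0, 0, 0], [0, 0, 0], 0.2],
    [[0, 0, 0], [0, 0, 0], 0.2],
  ],
)

```text
time_s: 22.65
tcp_pos: [0.4999, 0.4085, 0.1931]
ee_rot: [[-0.975, 0.223, -0.001], [0.223, 0.975, -0.001], [0.001, -0.002, -1.0]]
wrist_force: [-0.6, -0.1, -0.2]
gripper_width: 0.337
gripper_force: 30.0
```

```bash
python3 - <<'E'
from h import *
tray('side');s=r.sense();print(s['gripper_width'],s['gripper_force'])
c=cap('wrist','w6.png');d=r.pinpoint('tray','wrist');print([(x['score'],world(c,x['centre'],0)) for x in d])
go((.5256,.4017),.05,77.1)
E
```

```text
side tray box [512.5 353.8] [210. 203.] 76.7 pinpoint [array([0.5196, 0.3565])]
0.33979419727618826 29.996581077575684
[(0.67, array([0.51471544, 0.35064912, 0.        ]))]
at [0.5   0.409 0.194] turn -0.02 shift turned [-0.0528 -0.0022  0.288 ] unturned [-0.0528 -0.002   0.288 ]
```

View pics/w6.png

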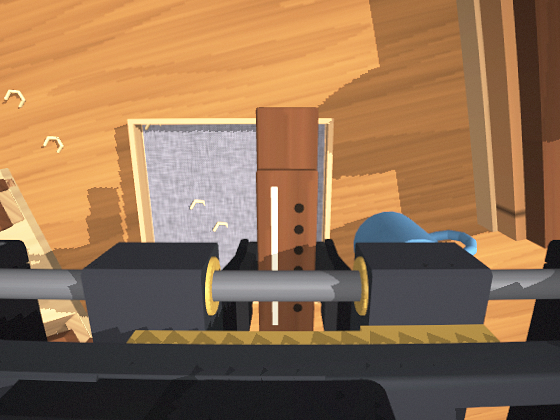

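The picture shows the bridge held squarely (256–318, 110–330) over the tray's right part; the mug is near at (395,235), so check clearance to the gripper body.

```bash
python3 - <<'E'
from h import *
v=np.array([np.cos(np.radians(77.1)),np.sin(np.radians(77.1))]);u=np.array([v[1],-v[0]])
for n in ['side','top','wrist']:
    c=cap(n)
    for t in ['pencil_mug','glue_bottle','block_plane']:
        for d in r.pinpoint(t,n)[:1]:
            w=world(c,d['centre'],0)[:2];q=w-[.514,.351];print(n,t,round(d['score'],2),w.round(3),'tray u,v',(q@u).round(3),(q@v).round(3))
E
```

```text
side pencil_mug 0.95 [0.59  0.505] tray u,v 0.04 0.167
side glue_bottle 0.85 [0.757 0.217] tray u,v 0.267 -0.077
side block_plane 0.68 [0.721 0.324] tray u,v 0.207 0.02
top pencil_mug 0.88 [0.598 0.491] tray u,v 0.05 0.155
top block_plane 0.6 [0.722 0.334] tray u,v 0.207 0.03
wrist pencil_mug 0.88 [0.586 0.504] tray u,v 0.036 0.165
```

The mug would be hit by the gripper body with this orientation, so I lay the bridges turned 90° (long axis along the tray's v).

Emit:
move_arm(
  series=[
    [[0, 0, -1], [0, 0, 0], 0.2],
    [[0, 0, -1], [0, 0, 0], 0.2],
    [[0, 0, -1], [0, 0, 0], 0.2],
    [[0, 0, -1], [0, 0, 0], 0.2],
    [[0, 0, -1], [0, 0, 0], 0.2],
    [[0, 0, -1], [0, 0, 0], 0.2],
    [[0, 0, -1], [0, 0, 0], 0.2],
    [[0, 0, -1], [0, 0, 0], 0.2],
    [[0, 0, -1], [0, 0, 0], 0.2],
    [[0, 0, -1], [0, 0, 0], 0.2],
    [[0, 0, -1], [0, 0, 0], 0.2],
    [[0, 0, -1], [0, 0, 0], 0.2],
  ],
)

```text
time_s: 24.7
tcp_pos: [0.5001, 0.4088, 0.1941]
ee_rot: [[-0.56, -0.829, -0.0], [-0.829, 0.56, 0.0], [-0.0, 0.0, -1.0]]
wrist_force: [-0.6, 0.7, -1.0]
gripper_width: 0.338
gripper_force: 30.0
```

Emit:
move_arm(
  series=[
    [[0, 0, -1], [0, 0, 0], 0.2],
    [[0, 0, -1], [0, 0, 0], 0.2],
    [[0, 0, -1], [0, 0, 0], 0.2],
    [[0, 0, -0.7], [0, 0, 0], 0.2],
    [[0, 0, 0], [0, 0, 0], 0.2],
    [[0, 0, 0], [0, 0, 0], 0.2],
  ],
)

```text
time_s: 25.3
tcp_pos: [0.5001, 0.4087, 0.1941]
ee_rot: [[-0.228, -0.974, -0.0], [-0.974, 0.228, 0.0], [-0.0, 0.0, -1.0]]
wrist_force: [-1.2, 0.7, -0.7]
gripper_width: 0.335
gripper_force: 30.0
```

```bash
python3 - <<'E'
from h import *
tray('side');s=r.sense();print(s['gripper_width'],s['gripper_force'],s['joints'])
go((.5647,.3394),.05,167.1)
E
```

```text
side tray box [513.7 356.6] [207. 209.] 77.2 pinpoint [array([0.5093, 0.3652])]
0.33784909371624006 29.996581077575684 [ 5.35813625e+01  2.51827822e+01  1.21778547e+00 -2.10018976e-03
 -6.60394615e+01 -6.66905406e+01]
at [0.5   0.409 0.194] turn -0.04 shift turned [ 0.1063 -0.1569  0.288 ] unturned [ 0.1057 -0.1573  0.288 ]
```

Emit:
move_arm(
  series=[
    [[0, 0, 0], [0.053, -0.0785, 0], 0.2],
    [[0, 0, 0], [0.053, -0.0785, 0], 0.2],
    [[0, 0, 0], [0, 0, 0.08], 0.2],
    [[0, 0, 0], [0, 0, 0.08], 0.2],
    [[0, 0, 0], [0, 0, 0.07], 0.2],
    [[0, 0, 0], [0, 0, 0.05], 0.2],
    [[0, 0, 0], [0, 0, 0.03], 0.2],
    [[0, 0, 0], [0, 0, 0.02], 0.2],
    [[0, 0, 0], [0, 0, 0.02], 0.2],
    [[0, 0, 0], [0, 0, 0.006], 0.2],
    [[0, 0, 0], [0, 0, 0], 0.2],
  ],
)

```text
time_s: 26.55
tcp_pos: [0.5649, 0.3396, 0.0164]
ee_rot: [[-0.226, -0.974, 0.001], [-0.974, 0.226, 0.0], [-0.001, -0.0, -1.0]]
wrist_force: [0.3, -0.2, -0.7]
gripper_width: 0.332
gripper_force: 30.0
```

Emit:
move_arm(
  series=[
    [[0, 0, 0], [0, 0, 0.004], 0.2],
    [[0, 0, 0], [0, 0, 0.003], 0.2],
    [[0, 0, 0], [0, 0, 0], 0.2],
    [[0, 0, 0], [0, 0, 0], 0.44],
    [[0, 0, 0], [0, 0, 0], 0.44],
    [[0, 0, 0], [0, 0, 0], 0.44],
    [[0, 0, 0], [0, 0, -0.02], 0.44],
    [[0, 0, 0], [0, 0, -0.07], 0.44],
    [[0, 0, 0], [0, 0, -0.08], 0.7],
    [[0, 0, 0], [0, 0, -0.08], 0.7],
    [[0, 0, -0.9], [0, 0, -0.08], 0.7],
    [[0, 0, -0.8], [0, 0, -0.04], 0.7],
  ],
)

```text
time_s: 27.75
tcp_pos: [0.566, 0.3402, 0.2034]
ee_rot: [[-0.054, -0.999, 0.007], [-0.999, 0.054, 0.005], [-0.005, -0.006, -1.0]]
wrist_force: [0.3, 0.8, 0.0]
gripper_width: 0.67
gripper_force: 0.0
```

Emit:
move_arm(
  series=[
    [[0, 0, -0.8], [0, 0, 0], 0.7],
    [[0, 0, -0.8], [0, 0, 0], 0.7],
    [[0, 0, 0], [0, 0, 0], 0.7],
    [[0, 0, 0], [0, 0, 0], 0.7],
  ],
)

```text
time_s: 28.15
tcp_pos: [0.5646, 0.3393, 0.198]
ee_rot: [[0.1, -0.995, 0.0], [-0.995, -0.1, 0.0], [-0.0, -0.0, -1.0]]
wrist_force: [-0.3, 0.1, 0.2]
gripper_width: 0.702
gripper_force: 0.0
```

```bash
python3 - <<'E'
from h import *
c=cap('wrist','w7.png')
print([(d['score'],world(c,d['centre'],.01).round(3)) for d in r.pinpoint('bridge1','wrist')])
go(jig(0,-.203),.2,186.1)
E
```

```text
[(0.58, array([0.565, 0.336, 0.01 ]))]
at [0.565 0.339 0.198] turn -0.06 shift turned [ 1.3715  0.1184 -0.0047] unturned [ 1.3721  0.1107 -0.0045]
```

Emit:
move_arm(
  series=[
    [[0, 0, 0], [0.08, 0.007, 0], 0.7],
    [[0, 0, 0], [0.092, 0.007, 0], 0.7],
    [[0, 0, 0], [0.092, 0.007, 0], 0.7],
    [[0, 0, 0], [0.092, 0.007, 0], 0.7],
    [[0, 0, 0], [0.092, 0.007, 0], 0.7],
    [[0, 0, 0], [0.092, 0.007, 0], 0.7],
    [[0, 0, 0], [0.092, 0.007, 0], 0.7],
    [[0, 0, 0], [0.092, 0.007, 0], 0.7],
    [[0, 0, 0], [0.092, 0.007, 0], 0.7],
    [[0, 0, 0], [0.092, 0.007, 0], 0.7],
    [[0, 0, 0], [0.092, 0.007, 0], 0.7],
    [[0, 0, 0], [0.092, 0.007, 0], 0.7],
  ],
)

```text
time_s: 29.45
tcp_pos: [0.5782, -0.21, 0.1977]
ee_rot: [[0.101, -0.995, 0.0], [-0.995, -0.101, -0.0], [0.0, -0.0, -1.0]]
wrist_force: [1.8, 0.7, 0.4]
gripper_width: 0.697
gripper_force: 0.0
```

Emit:
move_arm(
  series=[
    [[0, 0, 0], [0.092, 0.007, 0], 0.7],
    [[0, 0, 0], [0.092, 0.007, 0], 0.7],
    [[0, 0, 0], [0.096, 0.008, 0], 0.7],
    [[0, 0, 0], [0, 0, 0], 0.7],
    [[0, 0, 0], [0, 0, 0], 0.7],
  ],
)

```text
time_s: 29.95
tcp_pos: [0.5811, -0.3495, 0.1966]
ee_rot: [[0.099, -0.995, -0.001], [-0.995, -0.099, 0.001], [-0.001, 0.001, -1.0]]
wrist_force: [-1.4, -0.2, -1.1]
gripper_width: 0.703
gripper_force: 0.0
```

```bash
python3 - <<'E'
from h import *
c=cap('wrist','w8.png')
print([(d['score'],injig(world(c,d['centre'],.058))) for d in r.pinpoint('knob_top','wrist')])
go(jig(-.001,-.203),.042,186.1)
E
```

```text
[(0.64, array([-0.0009, -0.2022]))]
at [ 0.582 -0.348  0.197] turn -0.04 shift turned [0.0016 0.0084 0.3108] unturned [0.0017 0.0083 0.3108]
```

Emit:
move_arm(
  series=[
    [[0, 0, 0], [0.001, 0.008, 0.05], 0.7],
    [[0, 0, 0], [0, 0, 0.08], 0.7],
    [[0, 0, 0], [0, 0, 0.08], 0.7],
    [[0, 0, 0], [0, 0, 0.06], 0.7],
    [[0, 0, 0], [0, 0, 0.04], 0.7],
    [[0, 0, 0], [0, 0, 0], 0.25],
    [[0, 0, 0], [0, 0, 0], 0.25],
    [[0, 0, 0], [0, 0, 0], 0.25],
    [[0, 0, 0], [0, 0, 0], 0.25],
    [[0, 0, 0], [0, 0, 0], 0.25],
  ],
)

```text
time_s: 31.05
tcp_pos: [0.5762, -0.3496, 0.0441]
ee_rot: [[0.102, -0.995, -0.003], [-0.995, -0.102, -0.0], [-0.0, 0.003, -1.0]]
wrist_force: [-3.7, 0.4, 7.3]
gripper_width: 0.338
gripper_force: 30.4
```

Emit:
move_arm(
  series=[
    [[0, 0, 0], [-0.001, 0, -0.01], 0.25],
    [[0, 0, 0], [-0.002, 0, -0.01], 0.25],
    [[0, 0, 0], [-0.002, 0, -0.01], 0.25],
    [[0, 0, 0], [-0.001, 0, -0.01], 0.25],
    [[0, 0, 0], [0, 0, -0.008], 0.25],
    [[0, 0, 0], [0, 0, -0.006], 0.25],
    [[0, 0, 0], [0, 0, -0.006], 0.25],
    [[0, 0, 0], [0, 0, 0], 0.25],
    [[0, 0, 0], [0, 0, 0], 0.25],
  ],
)

```text
time_s: 31.95
tcp_pos: [0.5759, -0.347, 0.0686]
ee_rot: [[0.1, -0.995, -0.003], [-0.995, -0.1, 0.001], [-0.002, 0.003, -1.0]]
wrist_force: [0.9, -8.0, -15.4]
gripper_width: 0.333
gripper_force: 30.0
```

Emit:
move_arm(
  series=[
    [[0, 0, 0], [0, 0, -0.004], 0.25],
    [[0, 0, 0], [0, 0, 0], 0.25],
    [[0, 0, 0], [0, 0, 0], 0.25],
  ],
)

```text
time_s: 32.25
tcp_pos: [0.5759, -0.3468, 0.0688]
ee_rot: [[0.099, -0.995, -0.004], [-0.995, -0.099, 0.002], [-0.002, 0.004, -1.0]]
wrist_force: [3.5, -10.6, -22.6]
gripper_width: 0.336
gripper_force: 30.0
```

Emit:
move_arm(
  series=[
    [[0, 0, 0], [0, 0, 0.005], 0.6],
    [[0, 0, 0], [0, 0, 0], 0.6],
    [[0, 0, 0], [0, 0, -0.06], 0.6],
    [[0, 0, 0], [0, 0, -0.08], 0.6],
    [[0, 0, 1], [0, 0, -0.08], 0.6],
    [[0, 0, 1], [0, 0, -0.04], 0.6],
    [[0, 0, 1], [0, 0, 0], 0.6],
    [[0, 0, 1], [0, 0, 0], 0.6],
    [[0, 0, 1], [0, 0, 0], 0.6],
    [[0, 0, 1], [0, 0, 0], 0.6],
    [[0, 0, 1], [0, 0, 0], 0.6],
    [[0, 0, 1], [0, 0, 0], 0.6],
  ],
)

```text
time_s: 33.45
tcp_pos: [0.5785, -0.3459, 0.2043]
ee_rot: [[-0.645, -0.764, 0.004], [-0.764, 0.645, -0.001], [-0.002, -0.004, -1.0]]
wrist_force: [0.5, 0.2, -0.0]
gripper_width: 0.599
gripper_force: 0.0
```

Emit:
move_arm(
  series=[
    [[0, 0, 1], [0, 0, 0], 0.6],
    [[0, 0, 1], [0, 0, 0], 0.6],
    [[0, 0, 1], [0, 0, 0], 0.6],
    [[0, 0, 1], [0, 0, 0], 0.6],
    [[0, 0, 1], [0, 0, 0], 0.6],
    [[0, 0, 1], [0, 0, 0], 0.6],
    [[0, 0, 1], [0, 0, 0], 0.6],
    [[0, 0, 0.7], [0, 0, 0], 0.6],
    [[0, 0, 0], [0, 0, 0], 0.6],
    [[0, 0, 0], [0, 0, 0], 0.6],
  ],
)

```text
time_s: 34.45
tcp_pos: [0.5781, -0.3461, 0.2035]
ee_rot: [[-0.995, -0.105, 0.003], [-0.105, 0.995, -0.001], [-0.002, -0.001, -1.0]]
wrist_force: [-0.4, -1.4, -0.9]
gripper_width: 0.599
gripper_force: 0.0
```

```bash
python3 - <<'E'
from h import *
lines('w9.png')
c=cap('side');print([(d['score'],injig(world(c,d['centre'],.082))) for d in r.pinpoint('knob_top','side')[:1]],[(injig(world(c,d['centre'],.122))) for d in r.pinpoint('pallet_grip','side')[:1]])
go(jig(0.0,.1695),.094,96.1)
E
```

```text
[ 0.5781 -0.3461  0.2035] [-2.000e-04 -2.002e-01] 0.5992550304017275 0.0 [-0.4 -1.4 -0.9]
pallet_grip [142. 233.] 0.2 [ 0.0141 -0.3127]
bridge1 [559. 200.] 0.76 [-0.0002  0.0509]
pallet [553. 199.] 0.83 [0.0012 0.0518]
[(0.83, array([-1.000e-04, -2.049e-01]))] [array([0.0114, 0.1715])]
at [ 0.578 -0.346  0.202] turn -0.03 shift turned [-0.0016  0.7398  0.2161] unturned [0.0009 0.7398 0.2161]
```

Emit:
move_arm(
  series=[
    [[0, 0, 0], [0, 0.083, 0], 0.6],
    [[0, 0, 0], [0, 0.083, 0], 0.6],
    [[0, 0, 0], [0, 0.083, 0], 0.6],
    [[0, 0, 0], [0, 0.083, 0], 0.6],
    [[0, 0, 0], [0, 0.083, 0], 0.6],
    [[0, 0, 0], [0, 0.083, 0], 0.6],
    [[0, 0, 0], [0, 0.083, 0], 0.6],
    [[0, 0, 0], [0, 0.083, 0], 0.6],
    [[0, 0, 0], [0, 0.076, 0], 0.6],
    [[0, 0, 0], [0, 0, 0.05], 0.6],
    [[0, 0, 0], [0, 0, 0.07], 0.6],
    [[0, 0, 0], [0, 0, 0.06], 0.6],
  ],
)

```text
time_s: 36.0
tcp_pos: [0.5394, 0.0223, 0.1112]
ee_rot: [[-0.995, -0.104, 0.001], [-0.104, 0.995, 0.0], [-0.001, 0.0, -1.0]]
wrist_force: [0.5, -1.3, -0.4]
gripper_width: 0.603
gripper_force: 0.0
```

Emit:
move_arm(
  series=[
    [[0, 0, 0], [0, 0, 0.03], 0.6],
    [[0, 0, 0], [0, 0, 0.006], 0.6],
    [[0, 0, 0], [0, 0, 0], 0.1],
    [[0, 0, 0], [0, 0, 0], 0.1],
    [[0, 0, 0], [0, 0, 0], 0.1],
    [[0, 0, 0], [0, 0, 0], 0.1],
    [[0, 0, 0], [0, 0, 0], 0.1],
    [[0, 0, 0], [0, 0, 0], 0.1],
  ],
)

```text
time_s: 36.8
tcp_pos: [0.5398, 0.0217, 0.0947]
ee_rot: [[-0.995, -0.103, 0.001], [-0.103, 0.995, 0.0], [-0.001, 0.0, -1.0]]
wrist_force: [-1.9, 1.1, 2.9]
gripper_width: 0.244
gripper_force: 30.0
```

```bash
python3 - <<'E'
from h import *
s=r.sense();print(s['tcp_pos'],injig(s['tcp_pos']),s['gripper_width'],s['gripper_force'],s['wrist_force'])
E
```

```text
[0.53984806 0.02172949 0.09473052] [0.0009 0.1696] 0.24374997575552562 30.000066398642957 [-1.87160392  1.06818071  2.86447907]
```

Slide 52 mm toward the knob (keeping the aligned offset), release, rise, check over the pin.

Emit:
move_arm(
  series=[
    [[0, 0, 0], [0, -0.01, 0], 0.1],
    [[0, 0, 0], [0, -0.02, 0], 0.1],
    [[0, 0, 0], [0, -0.02, 0], 0.1],
    [[0, 0, 0], [0, -0.02, 0], 0.1],
    [[0, 0, 0], [0, -0.02, 0], 0.1],
    [[0, 0, 0], [0, -0.01, 0], 0.1],
    [[0, 0, 0], [0, -0.004, 0], 0.1],
    [[0, 0, 0], [0, 0, 0], 0.1],
    [[0, 0, 0], [0, 0, 0], 0.1],
  ],
)

```text
time_s: 37.7
tcp_pos: [0.5457, -0.0303, 0.0947]
ee_rot: [[-0.995, -0.103, 0.002], [-0.103, 0.995, -0.0], [-0.002, -0.0, -1.0]]
wrist_force: [1.2, 1.5, 4.9]
gripper_width: 0.244
gripper_force: 30.0
```

Emit:
move_arm(
  series=[
    [[0, 0, 0], [0, 0, 0], 0.45],
    [[0, 0, 0], [0, 0, 0], 0.45],
    [[0, 0, 0], [0, 0, -0.05], 0.3],
    [[0, 0, 0], [0, 0, -0.08], 0],
    [[0, 0, 0], [0, 0, -0.06], 0],
    [[0, 0, 0], [0, -0.08, 0], 0],
    [[0, 0, 0], [0, -0.08, 0], 0],
    [[0, 0, 0], [0, -0.06, 0], 0],
    [[0, 0, 0], [0, 0, 0], 0],
    [[0, 0, 0], [0, 0, 0], 0],
  ],
)

```text
time_s: 38.7
tcp_pos: [0.5552, -0.1402, 0.1879]
ee_rot: [[-0.995, -0.101, -0.003], [-0.101, 0.995, 0.0], [0.003, 0.0, -1.0]]
wrist_force: [-0.6, 0.4, 0.9]
gripper_width: 0.004
gripper_force: 0.0
```

```bash
python3 - <<'E'
from h import *
c=lines('w10.png')
go(jig(0,-.201),.0855,96.1)
cv2.imwrite('pics/w10c.png',cv2.resize(c['img'][60:240,180:460,::-1],None,fx=2,fy=2))
E
```

```text
[ 0.5552 -0.1402  0.1879] [-0.0011  0.007 ] 0.00426498462395248 0.0 [-0.6  0.4  0.9]
pallet_grip [436. 222.] 0.78 [-1.000e-04  1.142e-01]
bridge1 [338. 206.] 0.78 [0.0002 0.0506]
bridge1 [278. 204.] 0.67 [-0.0015 -0.0008]
at [ 0.556 -0.139  0.189] turn -0.02 shift turned [-4.000e-04 -4.189e-01  2.067e-01] unturned [-0.0015 -0.4189  0.2066]
```

View pics/w10c.png

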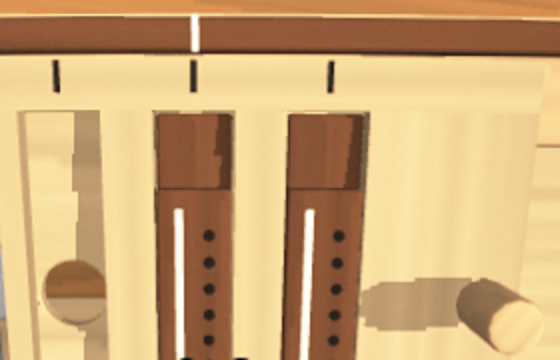

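Ivory mark (195) and middle black line (193) are aligned within 1 mm; the first pocket is empty. Press.

Emit:
move_arm(
  series=[
    [[0, 0, 0], [0, -0.084, 0], 0],
    [[0, 0, 0], [0, -0.084, 0], 0],
    [[0, 0, 0], [0, -0.084, 0], 0],
    [[0, 0, 0], [0, -0.084, 0], 0],
    [[0, 0, 0], [-0.001, -0.083, 0], 0],
    [[0, 0, 0], [0, 0, 0.08], 0],
    [[0, 0, 0], [0, 0, 0.08], 0],
    [[0, 0, 0], [0, 0, 0.03], 0],
    [[0, 0, 0], [0, 0, 0.01], 0],
    [[0, 0, 0], [0, 0, 0.01], 0],
    [[0, 0, 0], [0, 0, 0.01], 0],
    [[0, 0, 0], [0, -0.001, 0.01], 0],
  ],
)

```text
time_s: 40.1
tcp_pos: [0.5795, -0.3489, 0.0762]
ee_rot: [[-0.995, -0.104, 0.004], [-0.104, 0.995, -0.002], [-0.003, -0.003, -1.0]]
wrist_force: [-0.9, -1.2, 3.5]
gripper_width: 0.007
gripper_force: 1.9
```

Emit:
move_arm(
  series=[
    [[0, 0, 0], [0, -0.002, 0.01], 0],
    [[0, 0, 0], [0, -0.002, 0.01], 0],
    [[0, 0, 0], [0, 0, 0.009], 0],
    [[0, 0, 0], [0, 0, 0.006], 0],
    [[0, 0, 0], [0, 0, 0.004], 0],
    [[0, 0, 0], [0, 0, 0], 0],
    [[0, 0, 0], [0, 0, 0], 0],
  ],
)

```text
time_s: 40.8
tcp_pos: [0.5797, -0.3507, 0.0591]
ee_rot: [[-0.995, -0.104, 0.003], [-0.104, 0.995, -0.002], [-0.003, -0.003, -1.0]]
wrist_force: [-2.6, 4.4, 19.4]
gripper_width: 0.006
gripper_force: 8.8
```

Fully pressed (z 0.0591, 19 N). Go over the bridge.

Emit:
move_arm(
  series=[
    [[0, 0, 0], [0, 0, -0.03], 0],
    [[0, 0, 0], [0, 0, -0.08], 0.3],
    [[0, 0, 0], [0, 0, -0.08], 0.55],
    [[0, 0, 0], [0, 0, -0.08], 0.55],
    [[0, 0, 0], [0, 0.081, 0], 0.55],
    [[0, 0, 0], [0, 0.081, 0], 0.55],
    [[0, 0, 0], [0, 0.081, 0], 0.55],
    [[0, 0, 0], [0, 0.081, 0], 0.55],
    [[0, 0, 0], [0, 0.081, 0], 0.55],
    [[0, 0, 0], [0, 0, 0], 0.55],
    [[0, 0, 0], [0, 0, 0], 0.55],
  ],
)

```text
time_s: 41.9
tcp_pos: [0.5571, -0.148, 0.189]
ee_rot: [[-0.995, -0.104, -0.002], [-0.104, 0.995, 0.0], [0.002, 0.0, -1.0]]
wrist_force: [0.1, 0.0, 0.2]
gripper_width: 0.551
gripper_force: 0.0
```

```bash
python3 - <<'E'
from h import *
c=lines('w11.png')
print([injig(world(c,d['centre'],.083)) for d in r.pinpoint('bridge1','wrist')])
go(jig(0,-0.001),.089,96.1)
E
```

```text
[ 0.5571 -0.148   0.189 ] [ 0.    -0.001] 0.5508436588282516 0.0 [0.1 0.  0.2]
pallet_grip [450. 226.] 0.65 [0.0043 0.1173]
bridge1 [344. 206.] 0.95 [0.002 0.048]
bridge1 [286. 207.] 0.83 [ 0.0026 -0.0014]
[array([-0.0003,  0.0464]), array([ 0.0003, -0.0014])]
at [ 0.557 -0.15   0.189] turn -0.05 shift turned [0.0003 0.0038 0.2002] unturned [2.000e-04 3.800e-03 2.002e-01]
```

Emit:
move_arm(
  series=[
    [[0, 0, 0], [0, 0.002, 0.05], 0.55],
    [[0, 0, 0], [0, 0, 0.07], 0.55],
    [[0, 0, 0], [0, 0, 0.05], 0.55],
    [[0, 0, 0], [0, 0, 0.025], 0.55],
    [[0, 0, 0], [0, 0, 0.005], 0.55],
    [[0, 0, 0], [0, 0, 0], 0.2],
    [[0, 0, 0], [0, 0, 0], 0.2],
    [[0, 0, 0], [0, 0, 0], 0.2],
    [[0, 0, 0], [0, 0, 0], 0.2],
    [[0, 0, 0], [0, 0, 0], 0.2],
  ],
)

```text
time_s: 43.15
tcp_pos: [0.5584, -0.1479, 0.0908]
ee_rot: [[-0.995, -0.103, 0.002], [-0.103, 0.995, -0.0], [-0.002, -0.001, -1.0]]
wrist_force: [0.9, 0.2, 2.0]
gripper_width: 0.337
gripper_force: 30.0
```

Emit:
move_arm(
  series=[
    [[0, 0, 0], [0, 0, -0.01], 0.2],
    [[0, 0, 0], [0, 0, -0.02], 0.2],
    [[0, 0, 0], [0, 0, -0.06], 0.2],
    [[0, 0, 0], [0, 0, -0.08], 0.2],
    [[0, 0, 0], [0, 0, -0.04], 0.2],
    [[0, 0, 0], [0, 0, 0], 0.2],
  ],
)

```text
time_s: 43.75
tcp_pos: [0.5595, -0.1481, 0.199]
ee_rot: [[-0.995, -0.103, 0.008], [-0.103, 0.995, -0.001], [-0.008, -0.002, -1.0]]
wrist_force: [0.6, -0.1, -1.2]
gripper_width: 0.336
gripper_force: 30.0
```

```bash
python3 - <<'E'
from h import *
tray('side')
t=cap('top');print([world(t,d['centre'],0).round(4) for d in r.pinpoint('tray','top')[:2]],[world(t,d['centre'],.005).round(4) for d in r.pinpoint('bridge1','top')])
s=r.sense();print(s['gripper_width'],s['gripper_force'])
go((.514,.351),.20,167.1)
E
```

```text
side tray box [504.7 394.8] [211. 207.] 75.0 pinpoint [array([0.5049, 0.3951])]
[array([0.5005, 0.3986, 0.    ]), array([ 0.55  , -0.0252,  0.    ])] [array([0.5504, 0.3863, 0.005 ]), array([ 0.3328, -0.4271,  0.005 ]), array([ 0.5837, -0.1663,  0.005 ]), array([ 0.5741, -0.1068,  0.005 ])]
0.3353969227001978 29.998286068439484
at [ 0.557 -0.148  0.193] turn -12.43 shift turned [-0.9534  0.3059 -0.0139] unturned [-0.0173  1.0012 -0.0135]
```

The tray was knocked to about (0.503, 0.396), angle ~75°. Carry there, turn, and measure from near.

Emit:
move_arm(
  series=[
    [[0, 0, 0], [0, 0.05, 0], 0.2],
    [[0, 0, 0], [0, 0.085, 0], 0.2],
    [[0, 0, 0], [0, 0.085, 0], 0.2],
    [[0, 0, 0], [0, 0.085, 0], 0.2],
    [[0, 0, 0], [0, 0.085, 0], 0.2],
    [[0, 0, 0], [0, 0.085, 0], 0.2],
    [[0, 0, 0], [0, 0.085, 0], 0.2],
    [[0, 0, 0], [0, 0.085, 0], 0.2],
    [[0, 0, 0], [0, 0.085, 0], 0.2],
    [[0, 0, 0], [0, 0.085, 0], 0.2],
    [[0, 0, 0], [0, 0.085, 0], 0.2],
    [[0, 0, 0], [0, 0.085, 0], 0.2],
  ],
)

```text
time_s: 45.25
tcp_pos: [0.5062, 0.3434, 0.1934]
ee_rot: [[-0.995, -0.103, -0.001], [-0.103, 0.995, -0.002], [0.002, -0.002, -1.0]]
wrist_force: [1.0, 0.5, -0.1]
gripper_width: 0.341
gripper_force: 30.0
```

Emit:
move_arm(
  series=[
    [[0, 0, -1], [0, 0, 0], 0.2],
    [[0, 0, -1], [0, 0, 0], 0.2],
    [[0, 0, -1], [0, 0, 0], 0.2],
    [[0, 0, -1], [0, 0, 0], 0.2],
    [[0, 0, -1], [0, 0, 0], 0.2],
    [[0, 0, -1], [0, 0, 0], 0.2],
    [[0, 0, -1], [0, 0, 0], 0.2],
    [[0, 0, -1], [0, 0, 0], 0.2],
    [[0, 0, -1], [0, 0, 0], 0.2],
    [[0, 0, -1], [0, 0, 0], 0.2],
    [[0, 0, -1], [0, 0, 0], 0.2],
    [[0, 0, -1], [0, 0, 0], 0.2],
  ],
)

```text
time_s: 46.45
tcp_pos: [0.5067, 0.3417, 0.1932]
ee_rot: [[-0.261, -0.965, -0.002], [-0.965, 0.261, -0.002], [0.002, 0.001, -1.0]]
wrist_force: [1.2, -0.1, -0.4]
gripper_width: 0.341
gripper_force: 30.0
```

```bash
python3 - <<'E'
from h import *
tray('side')
c=cap('wrist','w12.png')
for t in ('tray','bridge1','pencil_mug'): print(t,[(round(d['score'],2),np.round(d['centre']),world(c,d['centre'],.005 if t[0]=='b' else 0).round(4)) for d in r.pinpoint(t,'wrist')[:3]])
go((.503,.396),.2,165)
E
```

```text
side tray box [478.3 402.5] [211. 153.] 75.7 pinpoint [array([0.51  , 0.3935])]
tray []
bridge1 [(0.85, array([253., 231.]), array([0.5554, 0.3784, 0.005 ])), (0.73, array([286., 252.]), array([0.5268, 0.4124, 0.005 ]))]
pencil_mug [(0.63, array([255., 333.]), array([0.593 , 0.5075, 0.    ]))]
at [0.507 0.342 0.194] turn -0.07 shift turned [-0.1024  0.0356 -0.0115] unturned [-0.1021  0.0363 -0.0116]
```

View pics/w12.png

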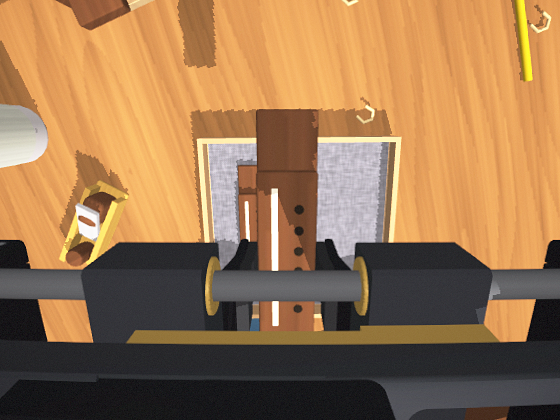

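The tray's near rim runs from (197,139) to (401,138), with the placed bridge at (238–258,163…) partly under the held one.

```bash
python3 - <<'E'
from h import *
c=cap('wrist')
A=world(c,(197,139),.025)[:2];B=world(c,(401,138),.025)[:2];d=(A-B)/np.linalg.norm(A-B);v=np.array([-d[1],d[0]])
C=(A+B)/2+.1*v;print(A,B,np.linalg.norm(A-B),'u ang',np.degrees(np.arctan2(d[1],d[0])),'C',C)
for p,z in (((238,165),.011),((241,194),.017)):
    w=world(c,p,z)[:2]-C;print('bridge edge u,v',w@d,w@v)
yaw=np.degrees(np.arctan2(d[1],d[0]))+180
for u in (0,-.01,-.052): go(C+u*d,.02,yaw)
E
```

```text
[0.57725764 0.26824979] [0.38482639 0.32019869] 0.19932002580465127 u ang -15.107483715950986 C [0.50710508 0.3907681 ]
bridge edge u,v 0.06261799036188623 -0.07237135666100655
bridge edge u,v 0.059891246264260505 -0.04295063162195107
at [0.507 0.342 0.194] turn -0.05 shift turned [-0.0943  0.0251  0.3487] unturned [-0.0943  0.0255  0.3486]
at [0.507 0.342 0.194] turn -0.05 shift turned [-0.0943  0.0451  0.3487] unturned [-0.0942  0.0455  0.3487]
at [0.507 0.342 0.194] turn -0.05 shift turned [-0.0943  0.1291  0.3487] unturned [-0.0938  0.1295  0.3487]
```

Emit:
move_arm(
  series=[
    [[0, 0, 0], [-0.047, 0.0185, 0], 0.2],
    [[0, 0, 0], [-0.047, 0.0185, 0], 0.2],
    [[0, 0, 0], [0, 0, 0.08], 0.2],
    [[0, 0, 0], [0, 0, 0.08], 0.2],
    [[0, 0, 0], [0, 0, 0.07], 0.2],
    [[0, 0, 0], [0, 0, 0.05], 0.2],
    [[0, 0, 0], [0, 0, 0.03], 0.2],
    [[0, 0, 0], [0, 0, 0.02], 0.2],
    [[0, 0, 0], [0, 0, 0.02], 0.2],
    [[0, 0, 0], [0, 0, 0.008], 0.2],
    [[0, 0, 0], [0, 0, 0.004], 0.2],
    [[0, 0, 0], [0, 0, 0], 0.2],
  ],
)

```text
time_s: 48.05
tcp_pos: [0.5018, 0.3925, 0.014]
ee_rot: [[-0.265, -0.964, 0.001], [-0.964, 0.265, 0.001], [-0.001, -0.0, -1.0]]
wrist_force: [0.2, 0.7, -1.5]
gripper_width: 0.337
gripper_force: 30.0
```

```bash
python3 - <<'E'
from h import *
s=r.sense();print(s['tcp_pos'],s['wrist_force'],s['gripper_width']);go(np.array([.5071,.3908])-.006*np.array([.9655,-.2605]),.0135,164.9)
E
```

```text
[0.50180681 0.39249194 0.0139965 ] [ 0.1606796   0.68031431 -1.45398955] 0.3372175990342702
at [0.502 0.392 0.014] turn -0.04 shift turned [0.0005 0.0009 0.001 ] unturned [0.0005 0.0009 0.001 ]
```

Emit:
move_arm(
  series=[
    [[0, 0, 0], [0, 0, 0.003], 0.2],
    [[0, 0, 0], [0, 0, 0], 0.38],
    [[0, 0, 0], [0, 0, 0], 0.38],
    [[0, 0, 0], [0, 0, 0], 0.38],
    [[0, 0, 0], [0, 0, -0.02], 0.38],
    [[0, 0, 0], [0, 0, -0.07], 0.38],
    [[0, 0, 0], [0, 0, -0.08], 0.7],
    [[0, 0, 0], [0, 0, -0.08], 0.7],
    [[0, 0, -0.9], [0, 0, -0.08], 0.7],
    [[0, 0, -0.9], [0, 0, -0.04], 0.7],
    [[0, 0, -0.9], [0, 0, 0], 0.7],
    [[0, 0, -1], [0, 0, 0], 0.7],
  ],
)

```text
time_s: 49.25
tcp_pos: [0.5018, 0.3925, 0.1994]
ee_rot: [[0.106, -0.994, 0.002], [-0.994, -0.106, 0.003], [-0.003, -0.002, -1.0]]
wrist_force: [0.4, -0.0, -0.9]
gripper_width: 0.689
gripper_force: 0.0
```

Emit:
move_arm(
  series=[
    [[0, 0, 0], [0, 0, 0], 0.7],
    [[0, 0, 0], [0, 0, 0], 0.7],
  ],
)

```text
time_s: 49.45
tcp_pos: [0.5015, 0.3922, 0.1975]
ee_rot: [[0.1, -0.995, 0.0], [-0.995, -0.1, 0.0], [-0.0, -0.0, -1.0]]
wrist_force: [-0.1, 0.9, -0.5]
gripper_width: 0.694
gripper_force: 0.0
```

```bash
python3 - <<'E'
from h import *
c=cap('wrist','w13.png')
print([(d['score'],world(c,d['centre'],.005).round(3)) for d in r.pinpoint('bridge1','wrist')])
go(jig(-.001,-.203),.2,186.1)
E
```

```text
[(0.9, array([0.556, 0.381, 0.005])), (0.58, array([0.5  , 0.392, 0.005]))]
at [0.502 0.392 0.197] turn -0.06 shift turned [ 1.49    0.0063 -0.0057] unturned [ 1.49   -0.0024 -0.0056]
```

Emit:
move_arm(
  series=[
    [[0, 0, 0], [0.08, 0, 0], 0.7],
    [[0, 0, 0], [0.094, 0, 0], 0.7],
    [[0, 0, 0], [0.094, 0, 0], 0.7],
    [[0, 0, 0], [0.094, 0, 0], 0.7],
    [[0, 0, 0], [0.094, 0, 0], 0.7],
    [[0, 0, 0], [0.094, 0, 0], 0.7],
    [[0, 0, 0], [0.094, 0, 0], 0.7],
    [[0, 0, 0], [0.094, 0, 0], 0.7],
    [[0, 0, 0], [0.094, 0, 0], 0.7],
    [[0, 0, 0], [0.094, 0, 0], 0.7],
    [[0, 0, 0], [0.094, 0, 0], 0.7],
    [[0, 0, 0], [0.094, 0, 0], 0.7],
  ],
)

```text
time_s: 50.75
tcp_pos: [0.5582, -0.1638, 0.1972]
ee_rot: [[0.101, -0.995, 0.0], [-0.995, -0.101, -0.0], [0.0, -0.0, -1.0]]
wrist_force: [1.0, 0.1, 0.2]
gripper_width: 0.704
gripper_force: 0.0
```

Emit:
move_arm(
  series=[
    [[0, 0, 0], [0.094, 0, 0], 0.7],
    [[0, 0, 0], [0.094, 0, 0], 0.7],
    [[0, 0, 0], [0.094, 0, 0], 0.7],
    [[0, 0, 0], [0.094, 0, 0], 0.7],
    [[0, 0, 0], [0, 0, 0], 0.7],
    [[0, 0, 0], [0, 0, 0], 0.7],
    [[0, 0, 0], [0, 0, 0], 0.7],
  ],
)

```text
time_s: 51.45
tcp_pos: [0.5773, -0.3482, 0.1969]
ee_rot: [[0.102, -0.995, -0.001], [-0.995, -0.102, 0.0], [-0.0, 0.001, -1.0]]
wrist_force: [0.7, -1.2, -0.5]
gripper_width: 0.699
gripper_force: 0.0
```

```bash
python3 - <<'E'
from h import *
c=cap('wrist','w14.png')
print([(d['score'],injig(world(c,d['centre'],.058))) for d in r.pinpoint('knob_top','wrist')])
go(jig(-.001,-.203),.042,186.1)
E
```

```text
[(0.93, array([-0.0016, -0.2047]))]
at [ 0.578 -0.348  0.197] turn -0.03 shift turned [0.0027 0.0004 0.3108] unturned [0.0027 0.0005 0.3108]
```

Emit:
move_arm(
  series=[
    [[0, 0, 0], [0.003, 0.001, 0.05], 0.7],
    [[0, 0, 0], [0, 0, 0.08], 0.7],
    [[0, 0, 0], [0, 0, 0.08], 0.7],
    [[0, 0, 0], [0, 0, 0.06], 0.7],
    [[0, 0, 0], [0, 0, 0.04], 0.7],
    [[0, 0, 0], [0, 0, 0], 0.25],
    [[0, 0, 0], [0, 0, 0], 0.25],
    [[0, 0, 0], [0, 0, 0], 0.25],
    [[0, 0, 0], [0, 0, 0], 0.25],
    [[0, 0, 0], [0, 0, 0], 0.25],
  ],
)

```text
time_s: 52.55
tcp_pos: [0.5763, -0.3507, 0.0435]
ee_rot: [[0.102, -0.995, -0.001], [-0.995, -0.102, -0.0], [0.0, 0.001, -1.0]]
wrist_force: [-1.8, -0.0, 5.3]
gripper_width: 0.337
gripper_force: 30.3
```

Emit:
move_arm(
  series=[
    [[0, 0, 0], [-0.001, 0, -0.01], 0.25],
    [[0, 0, 0], [-0.002, 0, -0.01], 0.25],
    [[0, 0, 0], [-0.002, 0, -0.01], 0.25],
    [[0, 0, 0], [-0.001, 0, -0.01], 0.25],
    [[0, 0, 0], [0, 0, -0.008], 0.25],
    [[0, 0, 0], [0, 0, -0.006], 0.25],
    [[0, 0, 0], [0, 0, -0.006], 0.25],
    [[0, 0, 0], [0, 0, -0.004], 0.25],
    [[0, 0, 0], [0, 0, 0], 0.25],
    [[0, 0, 0], [0, 0, 0], 0.25],
  ],
)

```text
time_s: 53.55
tcp_pos: [0.576, -0.3477, 0.0683]
ee_rot: [[0.099, -0.995, -0.002], [-0.995, -0.099, 0.002], [-0.002, 0.002, -1.0]]
wrist_force: [5.2, -10.2, -23.1]
gripper_width: 0.336
gripper_force: 30.0
```

Knob fully up (rose 25 mm, 23 N against the stop). Release, turn, go to the dowel.

Emit:
move_arm(
  series=[
    [[0, 0, 0], [0, 0, 0.005], 0.6],
    [[0, 0, 0], [0, 0, 0], 0.6],
    [[0, 0, 0], [0, 0, -0.06], 0.6],
    [[0, 0, 0], [0, 0, -0.08], 0.6],
    [[0, 0, 1], [0, 0, -0.08], 0.6],
    [[0, 0, 1], [0, 0, -0.04], 0.6],
    [[0, 0, 1], [0, 0, 0], 0.6],
    [[0, 0, 1], [0, 0, 0], 0.6],
    [[0, 0, 1], [0, 0, 0], 0.6],
    [[0, 0, 1], [0, 0, 0], 0.6],
    [[0, 0, 1], [0, 0, 0], 0.6],
    [[0, 0, 1], [0, 0, 0], 0.6],
  ],
)

```text
time_s: 54.75
tcp_pos: [0.5774, -0.3469, 0.2037]
ee_rot: [[-0.645, -0.764, 0.003], [-0.764, 0.645, -0.001], [-0.002, -0.003, -1.0]]
wrist_force: [0.1, 0.1, 0.4]
gripper_width: 0.603
gripper_force: 0.0
```

Emit:
move_arm(
  series=[
    [[0, 0, 1], [0, 0, 0], 0.6],
    [[0, 0, 1], [0, 0, 0], 0.6],
    [[0, 0, 1], [0, 0, 0], 0.6],
    [[0, 0, 1], [0, 0, 0], 0.6],
    [[0, 0, 1], [0, 0, 0], 0.6],
    [[0, 0, 1], [0, 0, 0], 0.6],
    [[0, 0, 1], [0, 0, 0], 0.6],
    [[0, 0, 0.7], [0, 0, 0], 0.6],
    [[0, 0, 0], [0, 0, 0], 0.6],
    [[0, 0, 0], [0, 0, 0], 0.6],
  ],
)

```text
time_s: 55.75
tcp_pos: [0.5772, -0.3471, 0.2029]
ee_rot: [[-0.995, -0.105, 0.002], [-0.105, 0.995, -0.0], [-0.002, -0.001, -1.0]]
wrist_force: [0.6, -0.3, 0.5]
gripper_width: 0.597
gripper_force: 0.0
```

```bash
python3 - <<'E'
from h import *
lines('w15.png')
go(jig(0.0,.1175),.094,96.1)
E
```

```text
[ 0.5772 -0.3471  0.2029] [-0.0012 -0.2011] 0.5965891334814691 0.0 [ 0.6 -0.3  0.5]
pallet [500. 202.] 0.81 [ 0.0029 -0.0012]
at [ 0.577 -0.347  0.202] turn -0.03 shift turned [-0.003   0.6376  0.2157] unturned [-0.001   0.6377  0.2157]
```

Emit:
move_arm(
  series=[
    [[0, 0, 0], [-0.001, 0.078, 0], 0.6],
    [[0, 0, 0], [0, 0.08, 0], 0.6],
    [[0, 0, 0], [0, 0.08, 0], 0.6],
    [[0, 0, 0], [0, 0.08, 0], 0.6],
    [[0, 0, 0], [0, 0.08, 0], 0.6],
    [[0, 0, 0], [0, 0.08, 0], 0.6],
    [[0, 0, 0], [0, 0.08, 0], 0.6],
    [[0, 0, 0], [0, 0.08, 0], 0.6],
    [[0, 0, 0], [0, 0, 0.05], 0.6],
    [[0, 0, 0], [0, 0, 0.07], 0.6],
    [[0, 0, 0], [0, 0, 0.06], 0.6],
    [[0, 0, 0], [0, 0, 0.03], 0.6],
  ],
)

```text
time_s: 57.15
tcp_pos: [0.5429, -0.0301, 0.094]
ee_rot: [[-0.995, -0.103, -0.004], [-0.103, 0.995, -0.0], [0.004, 0.0, -1.0]]
wrist_force: [0.5, -0.0, 0.5]
gripper_width: 0.602
gripper_force: 0.0
```

Emit:
move_arm(
  series=[
    [[0, 0, 0], [0, 0, 0.006], 0.6],
    [[0, 0, 0], [0, 0, 0], 0.1],
    [[0, 0, 0], [0, 0, 0], 0.1],
    [[0, 0, 0], [0, 0, 0], 0.1],
    [[0, 0, 0], [0, 0, 0], 0.1],
    [[0, 0, 0], [0, 0, 0], 0.1],
    [[0, 0, 0], [0, 0, 0], 0.1],
  ],
)

```text
time_s: 57.85
tcp_pos: [0.5449, -0.0301, 0.0943]
ee_rot: [[-0.995, -0.103, 0.001], [-0.103, 0.995, -0.0], [-0.001, -0.0, -1.0]]
wrist_force: [-0.3, 0.4, 2.3]
gripper_width: 0.247
gripper_force: 30.0
```

```bash
python3 - <<'E'
from h import *
s=r.sense();print(s['tcp_pos'],injig(s['tcp_pos']),s['gripper_width'],s['gripper_force'],s['wrist_force'])
E
```

```text
[ 0.54490489 -0.0301219   0.0942553 ] [0.0004 0.1175] 0.24737704583605094 30.000022533349693 [-0.32380755  0.39620541  2.32797128]
```

Emit:
move_arm(
  series=[
    [[0, 0, 0], [0, -0.01, 0], 0.1],
    [[0, 0, 0], [0, -0.02, 0], 0.1],
    [[0, 0, 0], [0, -0.02, 0], 0.1],
    [[0, 0, 0], [0, -0.02, 0], 0.1],
    [[0, 0, 0], [0, -0.02, 0], 0.1],
    [[0, 0, 0], [0, -0.01, 0], 0.1],
    [[0, 0, 0], [0, -0.003, 0], 0.1],
    [[0, 0, 0], [0, 0, 0], 0.1],
    [[0, 0, 0], [0, 0, 0], 0.1],
  ],
)

```text
time_s: 58.75
tcp_pos: [0.5503, -0.081, 0.0942]
ee_rot: [[-0.995, -0.103, 0.001], [-0.103, 0.995, 0.0], [-0.001, 0.0, -1.0]]
wrist_force: [-1.4, 3.0, 5.4]
gripper_width: 0.242
gripper_force: 30.0
```

Emit:
move_arm(
  series=[
    [[0, 0, 0], [0, 0, 0], 0.45],
    [[0, 0, 0], [0, 0, 0], 0.45],
    [[0, 0, 0], [0, 0, -0.05], 0.3],
    [[0, 0, 0], [0, 0, -0.08], 0],
    [[0, 0, 0], [0, 0, -0.06], 0],
    [[0, 0, 0], [0, -0.08, 0], 0],
    [[0, 0, 0], [0, -0.06, 0], 0],
    [[0, 0, 0], [0, 0, 0], 0],
    [[0, 0, 0], [0, 0, 0], 0],
  ],
)

```text
time_s: 59.65
tcp_pos: [0.5564, -0.1516, 0.1877]
ee_rot: [[-0.995, -0.101, -0.002], [-0.101, 0.995, 0.0], [0.002, 0.0, -1.0]]
wrist_force: [-0.3, 1.5, -0.0]
gripper_width: 0.011
gripper_force: 0.0
```

```bash
python3 - <<'E'
from h import *
c=lines('w16.png')
go(jig(0,-.201),.0855,96.1)
cv2.imwrite('pics/w16c.png',cv2.resize(c['img'][60:240,180:460,::-1],None,fx=2,fy=2))
E
```

```text
[ 0.5564 -0.1516  0.1877] [-0.001  -0.0045] 0.011067572001621385 0.0 [-0.3  1.5 -0. ]
pallet_grip [384. 223.] 0.77 [0.0004 0.0654]
bridge1 [292. 207.] 0.56 [ 0.0009 -0.0003]
pallet [234. 207.] 0.98 [ 0.003 -0.051]
at [ 0.557 -0.15   0.188] turn -0.03 shift turned [-0.0009 -0.3956  0.2056] unturned [-0.0021 -0.3957  0.2056]
```

View pics/w16c.png

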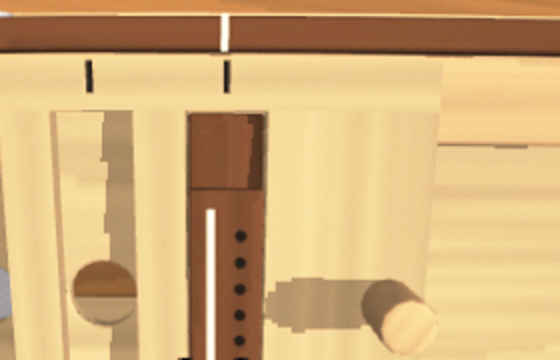

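Ivory mark (225) and third black line (227) coincide within 1 mm. Press.

Emit:
move_arm(
  series=[
    [[0, 0, 0], [0, -0.08, 0], 0],
    [[0, 0, 0], [0, -0.08, 0], 0],
    [[0, 0, 0], [0, -0.08, 0], 0],
    [[0, 0, 0], [0, -0.08, 0], 0],
    [[0, 0, 0], [-0.001, -0.076, 0], 0],
    [[0, 0, 0], [0, 0, 0.08], 0],
    [[0, 0, 0], [0, 0, 0.08], 0],
    [[0, 0, 0], [0, 0, 0.03], 0],
    [[0, 0, 0], [0, 0, 0.01], 0],
    [[0, 0, 0], [0, 0, 0.01], 0],
    [[0, 0, 0], [0, 0, 0.01], 0],
    [[0, 0, 0], [0, -0.001, 0.01], 0],
  ],
)

```text
time_s: 61.05
tcp_pos: [0.5791, -0.349, 0.0757]
ee_rot: [[-0.995, -0.104, 0.003], [-0.104, 0.995, -0.002], [-0.003, -0.003, -1.0]]
wrist_force: [-1.3, -2.7, 4.2]
gripper_width: 0.002
gripper_force: 2.0
```

Emit:
move_arm(
  series=[
    [[0, 0, 0], [0, -0.002, 0.01], 0],
    [[0, 0, 0], [0, -0.002, 0.01], 0],
    [[0, 0, 0], [0, 0, 0.009], 0],
    [[0, 0, 0], [0, 0, 0.006], 0],
    [[0, 0, 0], [0, 0, 0.004], 0],
    [[0, 0, 0], [0, 0, 0], 0],
    [[0, 0, 0], [0, 0, 0], 0],
  ],
)

```text
time_s: 61.75
tcp_pos: [0.5794, -0.3507, 0.059]
ee_rot: [[-0.995, -0.104, 0.003], [-0.104, 0.995, -0.002], [-0.003, -0.003, -1.0]]
wrist_force: [-4.3, 4.3, 21.3]
gripper_width: 0.005
gripper_force: 9.7
```

Emit:
move_arm(
  series=[
    [[0, 0, 0], [0, 0, -0.03], 0],
    [[0, 0, 0], [0, 0, -0.08], 0.3],
    [[0, 0, 0], [0, 0, -0.08], 0.55],
    [[0, 0, 0], [0, 0, -0.08], 0.55],
    [[0, 0, 0], [0, 0.081, 0], 0.55],
    [[0, 0, 0], [0, 0.081, 0], 0.55],
    [[0, 0, 0], [0, 0.081, 0], 0.55],
    [[0, 0, 0], [0, 0.081, 0], 0.55],
    [[0, 0, 0], [0, 0.081, 0], 0.55],
    [[0, 0, 0], [0, 0, 0], 0.55],
    [[0, 0, 0], [0, 0, 0], 0.55],
  ],
)

```text
time_s: 62.85
tcp_pos: [0.5569, -0.1479, 0.1884]
ee_rot: [[-0.995, -0.104, -0.001], [-0.104, 0.995, 0.0], [0.001, 0.0, -1.0]]
wrist_force: [-0.2, -0.9, -0.2]
gripper_width: 0.547
gripper_force: 0.0
```

```bash
python3 - <<'E'
from h import *
c=lines('w17.png')
print([injig(world(c,d['centre'],.083)) for d in r.pinpoint('bridge1','wrist')])
go(jig(0,0),.089,96.1)
E
```

```text
[ 0.5569 -0.1479  0.1884] [-0.0002 -0.0009] 0.547160989731133 0.0 [-0.2 -0.9 -0.2]
pallet_grip [381. 222.] 0.71 [0.0007 0.067 ]
bridge1 [286. 206.] 0.7 [ 0.0015 -0.0013]
pallet [231. 202.] 0.73 [-0.0007 -0.0498]
[array([-0.0008, -0.0013])]
at [ 0.557 -0.15   0.189] turn -0.05 shift turned [-0.0003  0.0058  0.1992] unturned [-0.0004  0.0058  0.1992]
```

Emit:
move_arm(
  series=[
    [[0, 0, 0], [0, 0.003, 0.05], 0.55],
    [[0, 0, 0], [0, 0, 0.07], 0.55],
    [[0, 0, 0], [0, 0, 0.05], 0.55],
    [[0, 0, 0], [0, 0, 0.025], 0.55],
    [[0, 0, 0], [0, 0, 0.005], 0.55],
    [[0, 0, 0], [0, 0, 0], 0.2],
    [[0, 0, 0], [0, 0, 0], 0.2],
    [[0, 0, 0], [0, 0, 0], 0.2],
    [[0, 0, 0], [0, 0, 0], 0.2],
    [[0, 0, 0], [0, 0, 0], 0.2],
  ],
)

```text
time_s: 64.1
tcp_pos: [0.558, -0.1474, 0.0903]
ee_rot: [[-0.995, -0.103, 0.002], [-0.103, 0.995, -0.0], [-0.002, -0.001, -1.0]]
wrist_force: [-0.1, 1.0, 2.7]
gripper_width: 0.336
gripper_force: 30.0
```

Emit:
move_arm(
  series=[
    [[0, 0, 0], [0, 0, -0.01], 0.2],
    [[0, 0, 0], [0, 0, -0.02], 0.2],
    [[0, 0, 0], [0, 0, -0.06], 0.2],
    [[0, 0, 0], [0, 0, -0.08], 0.2],
    [[0, 0, 0], [0, 0, -0.04], 0.2],
    [[0, 0, 0], [0, 0, 0], 0.2],
  ],
)

```text
time_s: 64.7
tcp_pos: [0.5592, -0.1477, 0.1985]
ee_rot: [[-0.995, -0.103, 0.008], [-0.103, 0.995, -0.001], [-0.008, -0.002, -1.0]]
wrist_force: [-0.7, -0.0, -1.0]
gripper_width: 0.336
gripper_force: 30.0
```

```bash
python3 - <<'E'
from h import *
tray('side')
s=r.sense();print(s['gripper_width'],s['gripper_force'])
go((.505,.36),.20,96.1)
E
```

```text
side tray box [504.4 395.2] [208. 204.] 74.7 pinpoint [array([0.5066, 0.3928])]
0.3409444925924866 29.999146163463593
at [ 0.556 -0.147  0.193] turn -0.04 shift turned [-0.0059  1.0196 -0.0137] unturned [-0.0018  1.0196 -0.0128]
```

Tray unmoved. Carry over as before.

Emit:
move_arm(
  series=[
    [[0, 0, 0], [0, 0.05, 0], 0.2],
    [[0, 0, 0], [0, 0.085, 0], 0.2],
    [[0, 0, 0], [0, 0.085, 0], 0.2],
    [[0, 0, 0], [0, 0.085, 0], 0.2],
    [[0, 0, 0], [0, 0.085, 0], 0.2],
    [[0, 0, 0], [0, 0.085, 0], 0.2],
    [[0, 0, 0], [0, 0.085, 0], 0.2],
    [[0, 0, 0], [0, 0.085, 0], 0.2],
    [[0, 0, 0], [0, 0.085, 0], 0.2],
    [[0, 0, 0], [0, 0.085, 0], 0.2],
    [[0, 0, 0], [0, 0.085, 0], 0.2],
    [[0, 0, 0], [0, 0.085, 0], 0.2],
  ],
)

```text
time_s: 66.05
tcp_pos: [0.5054, 0.3436, 0.1921]
ee_rot: [[-0.995, -0.103, -0.003], [-0.103, 0.995, -0.003], [0.003, -0.002, -1.0]]
wrist_force: [0.9, 0.5, -1.1]
gripper_width: 0.339
gripper_force: 30.0
```

Emit:
move_arm(
  series=[
    [[0, 0, -1], [0, 0, 0], 0.2],
    [[0, 0, -1], [0, 0, 0], 0.2],
    [[0, 0, -1], [0, 0, 0], 0.2],
    [[0, 0, -1], [0, 0, 0], 0.2],
    [[0, 0, -1], [0, 0, 0], 0.2],
    [[0, 0, -1], [0, 0, 0], 0.2],
    [[0, 0, -1], [0, 0, 0], 0.2],
    [[0, 0, -1], [0, 0, 0], 0.2],
    [[0, 0, -1], [0, 0, 0], 0.2],
    [[0, 0, -1], [0, 0, 0], 0.2],
    [[0, 0, -1], [0, 0, 0], 0.2],
    [[0, 0, -1], [0, 0, 0], 0.2],
  ],
)

```text
time_s: 67.25
tcp_pos: [0.5058, 0.3417, 0.1919]
ee_rot: [[-0.261, -0.965, -0.003], [-0.965, 0.261, -0.003], [0.004, 0.002, -1.0]]
wrist_force: [-0.0, 0.5, 0.2]
gripper_width: 0.337
gripper_force: 30.0
```

```bash
python3 - <<'E'
from h import *
c=cap('wrist','w18.png')
C=np.array([.5071,.3908]);d=np.array([.9655,-.2605])
for t in ('tray','bridge1'): print(t,[(round(x['score'],2),world(c,x['centre'],.005).round(4),((world(c,x['centre'],.005)[:2]-C)@d).round(4)) for x in r.pinpoint(t,'wrist')[:3]])
s=r.sense();print(s['gripper_width'])
go(C-.059*d,.0135,164.9)
E
```

```text
tray []
bridge1 [(0.84, array([0.5547, 0.3821, 0.005 ]), np.float64(0.0482)), (0.71, array([0.5251, 0.4106, 0.005 ]), np.float64(0.0122))]
0.3328223762469934
at [0.506 0.342 0.192] turn -0.07 shift turned [-0.0949  0.1413  0.3577] unturned [-0.095   0.1413  0.3577]
```

View pics/w18.png

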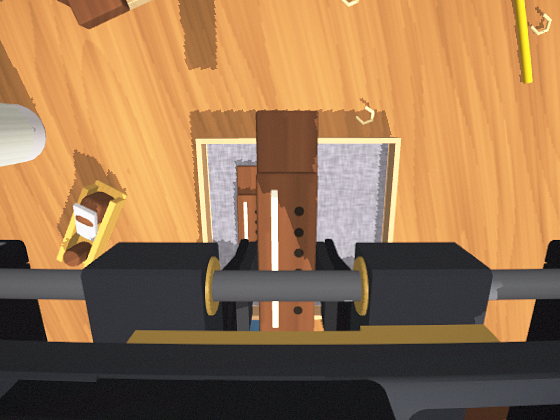

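Tray rim at (196,139)–(400,139), unchanged. Move over the third slot and check before lowering.

Emit:
move_arm(
  series=[
    [[0, 0, 0], [-0.047, 0.07, 0], 0.2],
    [[0, 0, 0], [-0.048, 0.071, 0], 0.2],
    [[0, 0, 0], [0, 0, 0], 0.2],
    [[0, 0, 0], [0, 0, 0], 0.2],
  ],
)

```text
time_s: 67.8
tcp_pos: [0.4504, 0.4073, 0.1933]
ee_rot: [[-0.264, -0.964, -0.001], [-0.964, 0.264, -0.001], [0.002, 0.001, -1.0]]
wrist_force: [1.0, -0.4, -0.2]
gripper_width: 0.341
gripper_force: 30.0
```

```bash
python3 - <<'E'
from h import *
c=cap('wrist','w19.png')
C=np.array([.5071,.3908]);d=np.array([.9655,-.2605])
for t in ('tray','bridge1'): print(t,[(round(x['score'],2),np.round(x['centre']),((world(c,x['centre'],.005)[:2]-C)@d).round(4)) for x in r.pinpoint(t,'wrist')[:3]])
go(C-.059*d,.0135,164.9)
E
```

```text
tray [(0.94, array([235., 182.]), np.float64(-0.0043))]
bridge1 [(0.72, array([183., 189.]), np.float64(0.052)), (0.63, array([237., 186.]), np.float64(-0.0063)), (0.6, array([288., 253.]), np.float64(-0.06))]
at [0.452 0.406 0.194] turn -0.06 shift turned [0.0008 0.0028 0.3603] unturned [0.0005 0.0027 0.3603]
```

View pics/w19.png

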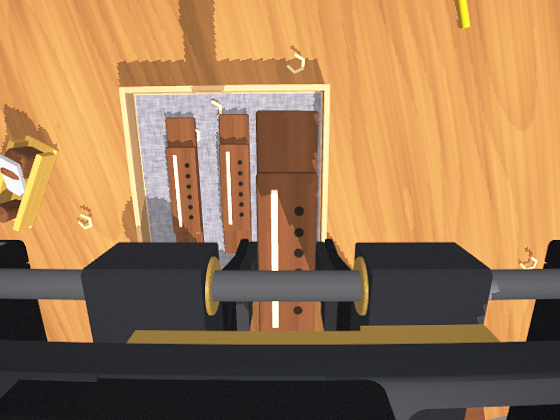

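Two bridges lie flat at (183,180) and (235,180); the free slot is right under the held one. Lower and release.

Emit:
move_arm(
  series=[
    [[0, 0, 0], [0, 0.002, 0.08], 0.2],
    [[0, 0, 0], [0, 0, 0.08], 0.2],
    [[0, 0, 0], [0, 0, 0.07], 0.2],
    [[0, 0, 0], [0, 0, 0.05], 0.2],
    [[0, 0, 0], [0, 0, 0.03], 0.2],
    [[0, 0, 0], [0, 0, 0.02], 0.2],
    [[0, 0, 0], [0, 0, 0.018], 0.2],
    [[0, 0, 0], [0, 0, 0.008], 0.2],
    [[0, 0, 0], [0, 0, 0.004], 0.2],
    [[0, 0, 0], [0, 0, 0], 0.2],
  ],
)

```text
time_s: 68.95
tcp_pos: [0.4505, 0.4075, 0.0145]
ee_rot: [[-0.265, -0.964, 0.001], [-0.964, 0.265, 0.001], [-0.001, -0.0, -1.0]]
wrist_force: [-0.3, -0.1, -0.3]
gripper_width: 0.339
gripper_force: 30.0
```

Emit:
move_arm(
  series=[
    [[0, 0, 0], [0, 0, 0.003], 0.2],
    [[0, 0, 0], [0, 0, 0], 0.38],
    [[0, 0, 0], [0, 0, 0], 0.38],
    [[0, 0, 0], [0, 0, 0], 0.38],
    [[0, 0, 0], [0, 0, -0.02], 0.38],
    [[0, 0, 0], [0, 0, -0.07], 0.38],
    [[0, 0, 0], [0, 0, -0.08], 0.7],
    [[0, 0, 0], [0, 0, -0.08], 0.7],
    [[0, 0, -0.9], [0, 0, -0.08], 0.7],
    [[0, 0, -0.9], [0, 0, -0.04], 0.7],
    [[0, 0, -0.9], [0, 0, 0], 0.7],
    [[0, 0, -1], [0, 0, 0], 0.7],
  ],
)

```text
time_s: 70.15
tcp_pos: [0.4504, 0.4075, 0.1998]
ee_rot: [[0.106, -0.994, 0.002], [-0.994, -0.106, 0.003], [-0.003, -0.002, -1.0]]
wrist_force: [-0.3, 0.2, -0.6]
gripper_width: 0.689
gripper_force: 0.0
```

Emit:
move_arm(
  series=[
    [[0, 0, 0], [0, 0, 0], 0.7],
    [[0, 0, 0], [0, 0, 0], 0.7],
  ],
)

```text
time_s: 70.35
tcp_pos: [0.4502, 0.4071, 0.198]
ee_rot: [[0.1, -0.995, 0.0], [-0.995, -0.1, 0.0], [-0.0, -0.0, -1.0]]
wrist_force: [0.8, 0.8, 0.2]
gripper_width: 0.702
gripper_force: 0.0
```

```bash
python3 - <<'E'
from h import *
c=cap('wrist','w20.png')
print([(d['score'],world(c,d['centre'],.005).round(3)) for d in r.pinpoint('bridge1','wrist')])
go(jig(-.001,-.203),.2,186.1)
E
```

```text
[(0.83, array([0.553, 0.38 , 0.005])), (0.71, array([0.452, 0.409, 0.005])), (0.68, array([0.503, 0.387, 0.005]))]
at [0.45  0.407 0.198] turn -0.06 shift turned [ 1.5307 -0.0926 -0.0047] unturned [ 1.5301 -0.1016 -0.0045]
```

Emit:
move_arm(
  series=[
    [[0, 0, 0], [0.09, -0.006, 0], 0.7],
    [[0, 0, 0], [0.09, -0.006, 0], 0.7],
    [[0, 0, 0], [0.09, -0.006, 0], 0.7],
    [[0, 0, 0], [0.09, -0.006, 0], 0.7],
    [[0, 0, 0], [0.09, -0.006, 0], 0.7],
    [[0, 0, 0], [0.09, -0.006, 0], 0.7],
    [[0, 0, 0], [0.09, -0.006, 0], 0.7],
    [[0, 0, 0], [0.09, -0.006, 0], 0.7],
    [[0, 0, 0], [0.09, -0.006, 0], 0.7],
    [[0, 0, 0], [0.09, -0.006, 0], 0.7],
    [[0, 0, 0], [0.09, -0.006, 0], 0.7],
    [[0, 0, 0], [0.09, -0.006, 0], 0.7],
  ],
)

```text
time_s: 71.65
tcp_pos: [0.5411, -0.1282, 0.1977]
ee_rot: [[0.101, -0.995, 0.0], [-0.995, -0.101, -0.0], [0.0, -0.0, -1.0]]
wrist_force: [0.7, 1.1, 0.1]
gripper_width: 0.694
gripper_force: 0.0
```

Emit:
move_arm(
  series=[
    [[0, 0, 0], [0.09, -0.006, 0], 0.7],
    [[0, 0, 0], [0.09, -0.006, 0], 0.7],
    [[0, 0, 0], [0.09, -0.006, 0], 0.7],
    [[0, 0, 0], [0.09, -0.006, 0], 0.7],
    [[0, 0, 0], [0.09, -0.006, 0], 0.7],
    [[0, 0, 0], [0, 0, 0], 0.7],
    [[0, 0, 0], [0, 0, 0], 0.7],
    [[0, 0, 0], [0, 0, 0], 0.7],
  ],
)

```text
time_s: 72.45
tcp_pos: [0.5787, -0.3477, 0.1974]
ee_rot: [[0.102, -0.995, -0.001], [-0.995, -0.102, 0.0], [-0.001, 0.001, -1.0]]
wrist_force: [0.4, -0.3, -0.3]
gripper_width: 0.703
gripper_force: 0.0
```

```bash
python3 - <<'E'
from h import *
c=cap('wrist','w21.png')
print([(d['score'],injig(world(c,d['centre'],.058))) for d in r.pinpoint('knob_top','wrist')])
go(jig(-.001,-.203),.042,186.1)
E
```

```text
[]
at [ 0.579 -0.347  0.198] turn -0.03 shift turned [0.003  0.0032 0.3119] unturned [0.003  0.0032 0.3119]
```

Emit:
move_arm(
  series=[
    [[0, 0, 0], [0.003, 0.003, 0.05], 0.7],
    [[0, 0, 0], [0, 0, 0.08], 0.7],
    [[0, 0, 0], [0, 0, 0.08], 0.7],
    [[0, 0, 0], [0, 0, 0.06], 0.7],
    [[0, 0, 0], [0, 0, 0.04], 0.7],
    [[0, 0, 0], [0, 0, 0], 0.25],
    [[0, 0, 0], [0, 0, 0], 0.25],
    [[0, 0, 0], [0, 0, 0], 0.25],
    [[0, 0, 0], [0, 0, 0], 0.25],
    [[0, 0, 0], [0, 0, 0], 0.25],
  ],
)

```text
time_s: 73.55
tcp_pos: [0.5763, -0.3505, 0.044]
ee_rot: [[0.102, -0.995, -0.002], [-0.995, -0.102, -0.0], [0.0, 0.002, -1.0]]
wrist_force: [-3.1, 0.5, 6.9]
gripper_width: 0.336
gripper_force: 30.3
```

Emit:
move_arm(
  series=[
    [[0, 0, 0], [-0.001, 0, -0.01], 0.25],
    [[0, 0, 0], [-0.002, 0, -0.01], 0.25],
    [[0, 0, 0], [-0.002, 0, -0.01], 0.25],
    [[0, 0, 0], [-0.001, 0, -0.01], 0.25],
    [[0, 0, 0], [0, 0, -0.008], 0.25],
    [[0, 0, 0], [0, 0, -0.006], 0.25],
    [[0, 0, 0], [0, 0, -0.006], 0.25],
    [[0, 0, 0], [0, 0, -0.004], 0.25],
    [[0, 0, 0], [0, 0, 0], 0.25],
    [[0, 0, 0], [0, 0, 0], 0.25],
  ],
)

```text
time_s: 74.55
tcp_pos: [0.5759, -0.3476, 0.0688]
ee_rot: [[0.099, -0.995, -0.003], [-0.995, -0.099, 0.002], [-0.002, 0.003, -1.0]]
wrist_force: [2.9, -9.6, -22.6]
gripper_width: 0.333
gripper_force: 30.0
```

Emit:
move_arm(
  series=[
    [[0, 0, 0], [0, 0, 0], 0.6],
    [[0, 0, 0], [0, 0, 0], 0.6],
    [[0, 0, 0], [0, 0, -0.06], 0.6],
    [[0, 0, 0], [0, 0, -0.08], 0.6],
    [[0, 0, 1], [0, 0, -0.08], 0.6],
    [[0, 0, 1], [0, 0, -0.04], 0.6],
    [[0, 0, 1], [0, 0, 0], 0.6],
    [[0, 0, 1], [0, 0, 0], 0.6],
    [[0, 0, 1], [0, 0, 0], 0.6],
    [[0, 0, 1], [0, 0, 0], 0.6],
    [[0, 0, 1], [0, 0, 0], 0.6],
    [[0, 0, 1], [0, 0, 0], 0.6],
  ],
)

```text
time_s: 75.75
tcp_pos: [0.5781, -0.3468, 0.2068]
ee_rot: [[-0.645, -0.764, 0.004], [-0.764, 0.645, -0.001], [-0.002, -0.003, -1.0]]
wrist_force: [-0.7, 0.4, 0.7]
gripper_width: 0.603
gripper_force: 0.0
```

Emit:
move_arm(
  series=[
    [[0, 0, 1], [0, 0, 0], 0.6],
    [[0, 0, 1], [0, 0, 0], 0.6],
    [[0, 0, 1], [0, 0, 0], 0.6],
    [[0, 0, 1], [0, 0, 0], 0.6],
    [[0, 0, 1], [0, 0, 0], 0.6],
    [[0, 0, 1], [0, 0, 0], 0.6],
    [[0, 0, 1], [0, 0, 0], 0.6],
    [[0, 0, 0.7], [0, 0, 0], 0.6],
    [[0, 0, 0], [0, 0, 0], 0.6],
    [[0, 0, 0], [0, 0, 0], 0.6],
  ],
)

```text
time_s: 76.75
tcp_pos: [0.5778, -0.347, 0.206]
ee_rot: [[-0.994, -0.105, 0.002], [-0.105, 0.995, -0.001], [-0.002, -0.001, -1.0]]
wrist_force: [-0.1, -0.1, -0.1]
gripper_width: 0.598
gripper_force: 0.0
```

```bash
python3 - <<'E'
from h import *
go(jig(0.0,.066),.094,96.1)
P=both('knob_top');print(P)
E
```

```text
at [ 0.578 -0.347  0.206] turn -0.02 shift turned [-0.0012  0.5341  0.224 ] unturned [1.000e-04 5.343e-01 2.235e-01]Traceback (most recent call last):
  File "<stdin>", line 3, in <module>
  File "h.py", line 25, in both
    P=tri(o);return P,[np.round(proj(c,P)-uv,1) for c,uv in o]
  File "h.py", line 19, in tri
    return np.linalg.solve(A,b)
           ~~~~~~~~~~~~~~~^^^^^
    r = gufunc(a, b, signature=signature)
    raise LinAlgError("Singular matrix")
numpy.linalg.LinAlgError: Singular matrix
```

Emit:
move_arm(
  series=[
    [[0, 0, 0], [0, 0.076, 0], 0.6],
    [[0, 0, 0], [0, 0.076, 0], 0.6],
    [[0, 0, 0], [0, 0.076, 0], 0.6],
    [[0, 0, 0], [0, 0.076, 0], 0.6],
    [[0, 0, 0], [0, 0.076, 0], 0.6],
    [[0, 0, 0], [0, 0.076, 0], 0.6],
    [[0, 0, 0], [0, 0.078, 0], 0.6],
    [[0, 0, 0], [0, 0, 0.06], 0.6],
    [[0, 0, 0], [0, 0, 0.07], 0.6],
    [[0, 0, 0], [0, 0, 0.06], 0.6],
    [[0, 0, 0], [0, 0, 0.03], 0.6],
    [[0, 0, 0], [0, 0, 0.004], 0.6],
  ],
)

```text
time_s: 78.15
tcp_pos: [0.5483, -0.0817, 0.0903]
ee_rot: [[-0.995, -0.103, -0.005], [-0.103, 0.995, -0.0], [0.005, 0.0, -1.0]]
wrist_force: [-0.2, -0.0, 0.2]
gripper_width: 0.601
gripper_force: 0.0
```

Emit:
move_arm(
  series=[
    [[0, 0, 0], [0, 0, 0], 0.1],
    [[0, 0, 0], [0, 0, 0], 0.1],
    [[0, 0, 0], [0, 0, 0], 0.1],
    [[0, 0, 0], [0, 0, 0], 0.1],
    [[0, 0, 0], [0, 0, 0], 0.1],
    [[0, 0, 0], [0, 0, 0], 0.1],
  ],
)

```text
time_s: 78.75
tcp_pos: [0.5502, -0.0815, 0.0932]
ee_rot: [[-0.995, -0.103, 0.001], [-0.103, 0.995, 0.0], [-0.001, 0.0, -1.0]]
wrist_force: [-1.2, 1.9, 2.6]
gripper_width: 0.239
gripper_force: 30.0
```

Emit:
move_arm(
  series=[
    [[0, 0, 0], [0, 0.01, 0], 0.1],
    [[0, 0, 0], [0, 0.02, 0], 0.1],
    [[0, 0, 0], [0, 0.035, 0], 0.1],
    [[0, 0, 0], [0, 0.035, 0], 0.1],
    [[0, 0, 0], [0, 0.035, 0], 0.1],
    [[0, 0, 0], [0, 0.035, 0], 0.1],
    [[0, 0, 0], [0, 0.035, 0], 0.1],
    [[0, 0, 0], [0, 0.035, 0], 0.1],
    [[0, 0, 0], [0, 0.035, 0], 0.1],
    [[0, 0, 0], [0, 0.035, 0], 0.1],
    [[0, 0, 0], [0, 0.02, 0], 0.1],
    [[0, 0, 0], [0, 0, 0], 0.1],
  ],
)

```text
time_s: 79.95
tcp_pos: [0.533, 0.0842, 0.0932]
ee_rot: [[-0.995, -0.104, 0.001], [-0.104, 0.995, 0.001], [-0.001, 0.001, -1.0]]
wrist_force: [-3.0, 3.4, 6.8]
gripper_width: 0.245
gripper_force: 30.0
```

```bash
python3 - <<'E'
from h import *
s=r.sense();print(s['tcp_pos'],injig(s['tcp_pos']),s['gripper_width'],s['gripper_force'],s['wrist_force'])
E
```

```text
[0.53304085 0.08419087 0.09323486] [0.0007 0.2324] 0.24540488617346634 29.99867125879973 [-2.99775345  3.38030393  6.78466503]
```

Emit:
move_arm(
  series=[
    [[0, 0, 0], [0, 0.009, 0], 0.1],
    [[0, 0, 0], [0, 0.009, 0], 0.1],
    [[0, 0, 0], [0, 0.004, 0], 0.1],
    [[0, 0, 0], [0, 0.004, 0], 0.1],
    [[0, 0, 0], [0, 0, 0], 0.1],
    [[0, 0, 0], [0, 0, 0], 0.1],
  ],
)

```text
time_s: 80.55
tcp_pos: [0.5319, 0.0944, 0.0932]
ee_rot: [[-0.995, -0.103, 0.0], [-0.103, 0.995, -0.001], [-0.0, -0.002, -1.0]]
wrist_force: [0.4, -6.3, 6.1]
gripper_width: 0.243
gripper_force: 30.0
```

Emit:
move_arm(
  series=[
    [[0, 0, 0], [0, 0.004, 0], 0.1],
    [[0, 0, 0], [0, 0, 0], 0.1],
    [[0, 0, 0], [0, 0, 0], 0.1],
  ],
)

```text
time_s: 80.85
tcp_pos: [0.5318, 0.0946, 0.0933]
ee_rot: [[-0.995, -0.103, -0.0], [-0.103, 0.995, -0.004], [0.001, -0.004, -1.0]]
wrist_force: [3.4, -12.2, 5.0]
gripper_width: 0.247
gripper_force: 30.0
```

Against the stop (y = 0.243, force builds without motion). Release, rise and inspect.

Emit:
move_arm(
  series=[
    [[0, 0, 0], [0, 0, 0], 0.5],
    [[0, 0, 0], [0, 0, 0], 0.5],
    [[0, 0, 0], [0, 0, 0], 0.5],
    [[0, 0, 0], [0, 0, -0.04], 0.5],
    [[0, 0, 0], [0, 0, -0.08], 0.5],
    [[0, 0, 0], [0, 0, -0.09], 0.5],
    [[0, 0, 0], [0, -0.09, 0], 0.5],
    [[0, 0, 0], [0, -0.09, 0], 0.5],
    [[0, 0, 0], [0, -0.05, 0], 0.5],
    [[0, 0, 0], [0, 0, 0], 0.5],
    [[0, 0, 0], [0, 0, 0], 0.5],
  ],
)

```text
time_s: 81.95
tcp_pos: [0.543, -0.0168, 0.1971]
ee_rot: [[-0.995, -0.102, -0.001], [-0.102, 0.995, 0.001], [0.001, 0.001, -1.0]]
wrist_force: [-0.4, 0.3, -0.8]
gripper_width: 0.502
gripper_force: 0.0
```

```bash
python3 - <<'E'
from h import *
c=lines('w22.png')
s=cap('side','side2.png')
img=np.hstack([c['img'][60:240,100:560],]);
cv2.imwrite('pics/fin.png',np.vstack([cv2.resize(c['img'][60:240,:,::-1],(784,252)),cv2.resize(s['img'][130:,160:420,::-1],None,fx=1.2,fy=1.2)[:340,:].copy() if 0 else cv2.copyMakeBorder(cv2.resize(s['img'][130:420,160:420,::-1],None,fx=1.15,fy=1.15),0,0,0,784-299,0)]))
for t in ('bridge1','tray'): print(t,[(round(d['score'],2),world(s,d['centre'],.005).round(3)) for d in r.pinpoint(t,'side')])
for n in('top','side'):
    k=cap(n);print(n,[(round(d['score'],2),injig(world(k,d['centre'],.082)),injig(world(k,d['centre'],.06))) for d in r.pinpoint('knob_top',n)[:1]])
E
```

```text
[ 0.543  -0.0168  0.1971] [-1.00e-04  1.31e-01] 0.5023025117366202 0.0 [-0.4  0.3 -0.8]
bridge1 [(0.64, array([0.457, 0.4  , 0.005])), (0.61, array([0.501, 0.389, 0.005])), (0.55, array([ 0.322, -0.41 ,  0.005]))]
tray [(0.85, array([0.513, 0.396, 0.005]))]
top [(0.66, array([ 0.0019, -0.1918]), array([ 0.004 , -0.1964]))]
side []
```

View pics/fin.png

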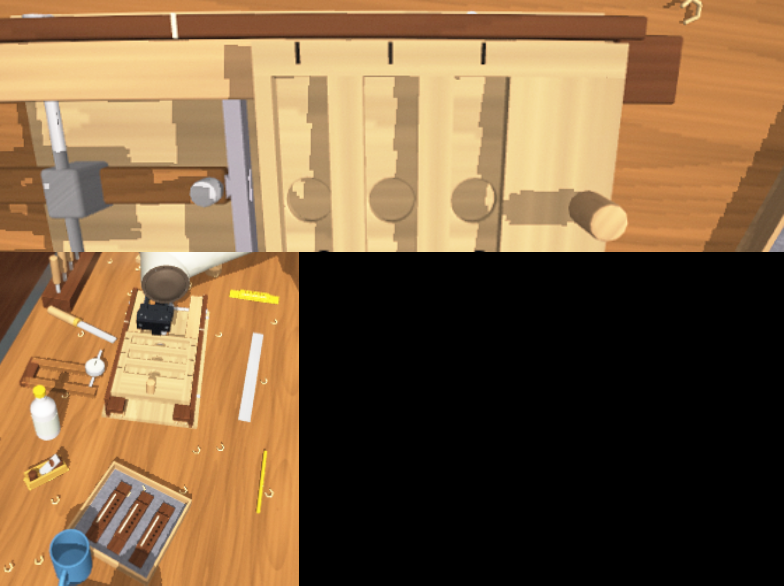

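The final view shows three empty pockets, the pallet's end (620) against the stop block, the pin down at (205,190), and three bridges lying flat side by side in the tray. Hand in.

```bash
python3 -c "
from station import r
print(r.finish_job())"
```

```text
the job is handed in; nothing more can be done
None
```

I handed the job in at about 82 s of the 210 s allowed: all three bridges lie flat and side by side in the tray, the pin is fully down, the pallet is against its end stop, and I did not handle any of the other tools.

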